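# Stack the sloped consoles level for storage

### The job

Stack the four sloped console cases centred on the green mat, in this order from the bottom: blue, black, yellow, white. Lay the blue one lengthwise on the mat, set the black one on it just as it lies, upside down, its thick end over the thin end of the blue so that the top comes out level; then the yellow crosswise on that pair, and the white one upside down on the yellow, again thick end over thin end. Leave the red mat, and the other things on the bench where they are.

Things in the scene. Friction and masses are not known exactly. Their poses are not given: they have to be found in the camera images.
- blue_console (a point): Blue console: rigid wedge, 250 g, 100 mm long, 50 mm wide (parallel sides: grip here), 42 mm thick at the orange-banded end, evenly down to 32 mm at the other (slope 0.0997 rad). Lies base down, sloping face (silver panel, buttons) up. Site at its middle, 18.5 mm above its base; x points to the thin end, parallel to the base; z up, square to the base.
- black_console (a point): Black console: rigid wedge, 250 g, 100 mm long, 50 mm wide (parallel sides: grip here), 42 mm thick at the orange-banded end, evenly down to 32 mm at the other (slope 0.0997 rad). Lies on its sloping face; base (foot dots, plate) up, leaning 0.0997 rad, thick end higher. Site at its middle, 18.5 mm below the base; x to the thin end, parallel to the base; z up, square to the base.
- yellow_console (a point): Yellow console: rigid wedge, 250 g, 100 mm long, 50 mm wide (parallel sides: grip here), 42 mm thick at the orange-banded end, evenly down to 32 mm at the other (slope 0.0997 rad). Lies base down, sloping face (silver panel, buttons) up. Site at its middle, 18.5 mm above its base; x points to the thin end, parallel to the base; z up, square to the base.
- white_console (a point): White console: rigid wedge, 250 g, 100 mm long, 50 mm wide (parallel sides: grip here), 42 mm thick at the orange-banded end, evenly down to 32 mm at the other (slope 0.0997 rad). Lies on its sloping face; base (foot dots, plate) up, leaning 0.0997 rad, thick end higher. Site at its middle, 18.5 mm below the base; x to the thin end, parallel to the base; z up, square to the base.
- green_mat: Green mat fixed to the table, 130 x 80 mm, 3 mm thick: where the stack is built. Origin at the centre of its underside (on the table); x along its 130 mm side, z up.
- red_mat: Red mat fixed to the table, same size and axes as the green one: for rejects, not used in this job.
- tape_roll: Bystander: roll of amber tape lying flat, 52 mm across, 19 mm high, loose. Origin at the centre of its underside.
- joystick: Bystander: small black joystick unit, 42 mm square, 55 mm high with its stick, loose. Origin at the centre of its underside.
- screwdriver: Bystander: red-handled screwdriver, about 200 mm long, lying flat beyond the work area, loose. Origin under its middle; x points along it to its tip.
- wipes: Bystander: blue canister of wipes, 72 mm across, 170 mm high, standing upright, loose. Origin at the centre of its underside.

How it is judged (in metres and radians):
At the end, for the whole second after the job is handed in: On the green mat, bottom to top: blue (along the mat), black inverted, yellow crosswise, white inverted. Centres within 15 mm of the one below (blue: of the mat), headings within 0.22 rad, bases level within 0.07 rad, heights 21.5, 58.5, 95.5, 132.5 mm within 5 mm; all at rest (z of blue_console in the frame of green_mat between 0.0165 and 0.0265 m and angle between each of blue_console, black_console, yellow_console, white_console's own z axis and vertical below 0.07 rad and horizontal distance between blue_console and green_mat below 0.015 m and linear speed of each of blue, black, yellow, white below 0.02 m/s and angular speed of each of blue, black, yellow, white below 0.2 rad/s and z of black_console in the frame of green_mat between 0.0535 and 0.0635 m and horizontal distance between black_console and blue_console below 0.015 m and z of yellow_console in the frame of green_mat between 0.0905 and 0.1005 m and horizontal distance between yellow_console and black_console below 0.015 m and z of white_console in the frame of green_mat between 0.1275 and 0.1375 m and horizontal distance between white_console and yellow_console below 0.015 m and angle between the x axis of blue_console and the x axis of green_mat, either way round below 0.22 rad and angle between the x axis of black_console and the x axis of blue_console, either way round below 0.22 rad and angle between the x axis of yellow_console and the x axis of blue_console, either way round above 1.3508 rad and angle between the x axis of white_console and the x axis of yellow_console, either way round below 0.22 rad); the robot touches nothing.
It fails at once if the tape roll is shoved more than 30 mm (distance of tape_roll from where it was at the start of the episode above 0.03 m).
It fails at once if the joystick unit is shoved more than 30 mm (distance of joystick from where it was at the start of the episode above 0.03 m).
It fails at once if the screwdriver is shoved more than 30 mm (distance of screwdriver from where it was at the start of the episode above 0.03 m).
It fails at once if the wipes canister is shoved more than 30 mm (distance of wipes from where it was at the start of the episode above 0.03 m).
It also fails if it takes over 109 s, if anything falls off the work surface, if the arm or the gripper's body presses on something with over 40 N, if the wrist force passes 120 N, or if a joint passes its speed limit or range.

### The arm

A 6-joint arm with a two-finger parallel gripper is mounted at the origin on the work surface. World frame = base frame: x ahead of the robot, y to its left, z up, the work surface at z = 0. Lengths are in mm, angles in degrees, forces in N, time in s.
With the tool pointing down it reaches from about 375 to 975 mm from the base axis. Payload 3.8 kg.
Tool frame: the origin (TCP) lies midway between the tips of the shut fingers; the grasp point (between the pads) lies behind it (tcp_to_grasp is the z of the grasp point in the tool frame, in mm); z points along the fingers, y is the line along which they close (so a half turn about z gives the same grasp; the last joint's range is limited). The gripper opens to 88 mm and grips with 3 to 60 N. Pads are 18 mm wide; open, the fingers measure 123 mm over their backs; the gripper's body (75 mm by 187 mm) begins 45 mm behind the grasp point.
Start: joints at [74.318, 15.12, 91.902, -0, 72.978, -2.114], TCP at [158.348, 656.158, 238.706] pointing down, gripper open.
Joint ranges: [-150.88, 150.88], [-54.13, 125.18], [17.81, 147.31], [-75.09, 255.09], [0, 152.58], [-146.25, 146.25]. Speed limits (degrees/s): [147.25, 147.25, 180, 180, 180, 180].

### API

Orientations are given as [roll, pitch, yaw] about the fixed x, y, z axes, in that order (R = Rz(yaw) Ry(pitch) Rx(roll)).
In Python, from rig import sense, camera, hand_in, tcp_to_grasp gives the robot as it stands. The module is installed in compiled form; this text tells all that it offers.
- The arm moves only by the tool drive_tool, never from a script. Its argument "moves" is a list of rows, each an object of numbers: "dx", "dy", "dz": the shift along the tool's x, y, z scaled (see below); "rx", "ry", "rz": the turn, a rotation vector about the tool's x, y, z scaled (see below); "hand": the opening, from -1 (shut) to 1 (fully open). A call has exactly 10 rows; each row shifts and turns the commanded pose from where the row before left it, along the tool's axes as they then stand; what a row does not reach is not made up. The controller multiplies each number of a shift by 0.3 m and each number of a turn by pi rad. A row lasts 1/12 s, in which the tool goes at most 41.7 mm and 7.16 degrees, less where a joint would pass 70% of its speed; a pose out of reach is approached as far as the arm can. A call with a number of a shift or a turn outside -1 to 1 is refused whole. A call with a gripper value outside its range is refused whole. The fingers move at their own pace and stop on an object; "newtons" is the grip in N (left out, the last holds). Time passes only in rows, so rows that do not move let the fingers close, or fill a call up. It gives the time, the measured TCP pose, the force, the opening and the grip force at its end, in the units of the state.
- sense(): the state, without advancing time (a new reading comes with each control period).
- camera(name): name is "side" or "top"; returns a dict with "image" (384x512x3 uint8, red, green, blue), "vertical_fov" (degrees; the focal length in pixels is half the picture's height over the tangent of half this angle, whatever the lens; pixels are square), "cx", "cy" (the principal point, pixels), "R" (3x3) and "t" (3): a world point X has camera coordinates R X + t. Camera axes: x right, y down, z forward; pixel columns grow to the right and rows downward; lengths in mm; the calibration is good to about 2 mm. A picture is of the moment at which its call begins. There is no depth.
- hand_in(): hands the job in; it is judged then, once.
The state is a dict: "time": time; "q": joint angles; "dq": joint speeds; "effort": joint torques, N m; "eef_pos": TCP position; "tcp_rot": TCP orientation; "ft_force": force on the tool from outside, world axes, zero at the start; "wrist_torque": the same for the moment, N m; "finger_gap": finger opening in mm; "gripper_force": force on a finger pad.
Only numpy, scipy, OpenCV 4.12 (cv2) and the standard library are available. Lean on these libraries where they do the work, as an engineer would, in place of code of your own. Each camera call takes 0.05 s, during which the arm holds its last target. There are 200 camera calls.

## Working session

There is one attempt and no reset: what is moved stays moved. The work goes in short steps, Python scripts to look and compute and a tool call to move; the robot and the scene stay as the last step left them, time stands still between calls to the robot, and variables do not carry over. Pictures are saved under pics/ and viewed, at most 14 in all, crops included, and the job is handed in when it is done.

Besides the shell and the picture viewer there is one more tool, called after "Call:" by a JSON object that holds its "method" and its "body", one argument or row to a line. drive_tool: Moves the arm, as the interface text tells. Shifts and turns lie within -1 to 1; 1 stands for 0.3 m of shift or pi rad of turn. Its arguments: {"type":"object","properties":{"moves":{"type":"array"},"newtons":{"type":"number"}},"required":["moves"]}

```bash
mkdir -p pics; python3 - <<'E'
from rig import *
import cv2
s=sense();print({k:s[k] for k in('time','eef_pos','tcp_rot','finger_gap')},tcp_to_grasp)
for n in('top','side'):
    c=camera(n);cv2.imwrite(f'pics/{n}0.png',c['image'][:,:,::-1]);print(n,c['vertical_fov'],c['cx'],c['cy'],c['R'],c['t'])
E
```

```text
{'time': 0.0, 'eef_pos': array([158.15290342, 655.50922085, 237.41875892]), 'tcp_rot': array([-1.79877258e+02, -5.34943662e-03,  1.66432295e+02]), 'finger_gap': 88.30158750957855} -18.700000000000003
top 42.177500098018754 264.29974740146713 188.7303164073644 [[-3.03399645e-03 -9.99877033e-01  1.53854871e-02]
 [-9.85955104e-01  4.21905312e-04 -1.67010042e-01]
 [ 1.66983014e-01 -1.56761074e-02 -9.85835145e-01]] [  64.53516877  633.57249379 1265.96049763]
side 55.5470080429117 254.91293518645938 190.88981011843492 [[-0.70315543 -0.71096821  0.00983151]
 [-0.52252211  0.50730382 -0.6852835 ]
 [ 0.48222722 -0.486998   -0.72821004]] [491.10929755 314.62432712 536.51349449]
```

View pics/top0.png

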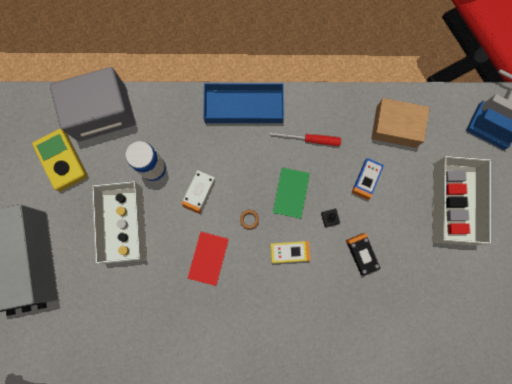

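View pics/side0.png

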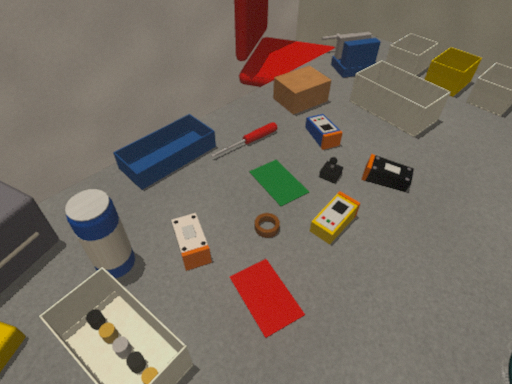

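Top view: blue (368,179), orange end lower-left; black (363,255), orange upper-left; yellow (290,252), orange right; white (199,191), orange bottom; green mat (292,193); joystick (331,217); tape (250,219). I'll zoom in to pick corners.

```bash
python3 - <<'E'
import cv2
a=cv2.imread('pics/top0.png')
crop=lambda x,y:cv2.resize(a[y:y+72,x:x+96],None,fx=4,fy=4,interpolation=cv2.INTER_CUBIC)
r1=cv2.hconcat([crop(320,145),crop(320,215)]);r2=cv2.hconcat([crop(245,215),crop(155,155)])
cv2.imwrite('pics/crop0.png',cv2.vconcat([r1,r2]))
E
```

```text
(no output)
```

View pics/crop0.png

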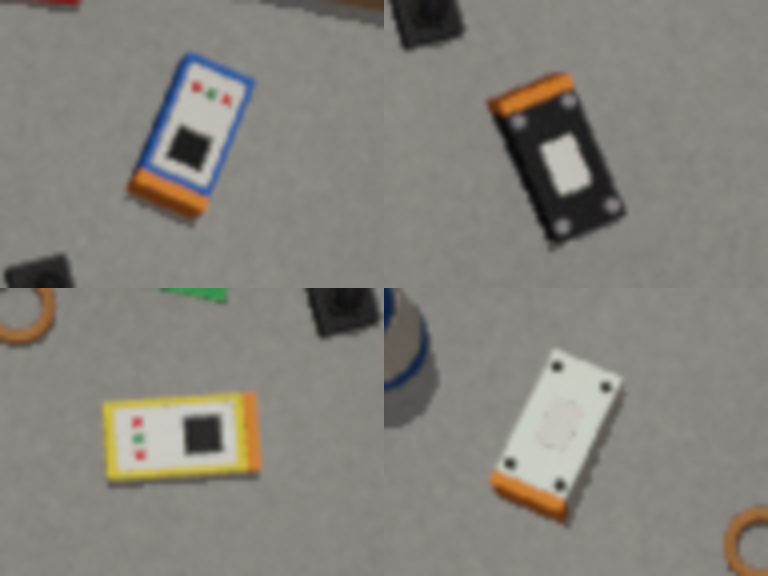

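```bash
cat > h.py <<'E'
import numpy as np,cv2
from rig import *
from scipy.spatial.transform import Rotation as Ro
from scipy.optimize import minimize
def proj(c,P):
    f=192/np.tan(np.radians(c['vertical_fov']/2));q=P@c['R'].T+c['t']
    return q[:,:2]/q[:,2:]*f+[c['cx'],c['cy']]
def wedge(inv):
    s=-1 if inv else 1
    V=[]
    for x,h in((-50,42),(50,32)):
        for y in(-25,25):
            V+=[[x,y,-18.5*s],[x,y,(-18.5+h)*s]]
    return np.array(V,float)
def box(l,w,h): return np.array([[x,y,z] for x in(-l/2,l/2) for y in(-w/2,w/2) for z in(0,h)],float)
def verts(kind,x,y,z,yaw):
    if kind=='mat':V=box(130,80,3);R=Ro.from_euler('z',yaw)
    else:
        V=wedge(kind=='inv');R=Ro.from_euler('z',yaw)
        # lying on the slope: thick (-x) end higher
        if kind=='inv':R=R*Ro.from_euler('y',np.arctan(.1))
    return R.apply(V)+[x,y,z]
def fillpoly(p,shape,k=4):
    m=np.zeros((shape[0]*k,shape[1]*k),np.uint8)
    cv2.fillConvexPoly(m,cv2.convexHull(np.round(p*k).astype(np.int32)),255)
    return cv2.resize(m,shape[::-1],interpolation=cv2.INTER_AREA)/255.
def pix2w(c,u,z):
    f=192/np.tan(np.radians(c['vertical_fov']/2))
    d=c['R'].T@np.array([(u[0]-c['cx'])/f,(u[1]-c['cy'])/f,1]);o=-c['R'].T@c['t']
    return o+d*(z-o[2])/d[2]
def mask(c,u,name,r=34):
    a=c['image'];hsv=cv2.cvtColor(a,cv2.COLOR_RGB2HSV).astype(int)
    h,s,v=hsv[...,0],hsv[...,1],hsv[...,2]
    if name=='green':m=(h>45)&(h<75)&(s>120)
    elif name=='red':m=((h<8)|(h>172))&(s>150)
    else:m=((s>90)&(v>60))|(v>165)|((v<55) if name=='black' else False)
    m=m.astype(np.uint8);w=np.zeros_like(m);cv2.circle(w,tuple(map(int,u)),r,1,-1);m*=w
    m=cv2.morphologyEx(m,cv2.MORPH_CLOSE,np.ones((3,3)))
    cs,_=cv2.findContours(m,0,1);b=max(cs,key=cv2.contourArea)
    o=np.zeros_like(m);cv2.fillConvexPoly(o,cv2.convexHull(b),1);return o.astype(float)
def fit(kind,cams,ms,x0,z):
    def cost(p):
        e=0
        for c,m in zip(cams,ms):
            q=fillpoly(proj(c,verts(kind,p[0],p[1],z,p[2]/100)),m.shape);e+=np.abs(q-m).sum()/m.sum()
        return e
    r=minimize(cost,x0,method='Nelder-Mead',options=dict(initial_simplex=np.array(x0)+np.array([[0,0,0],[12,0,0],[0,12,0],[0,0,15]]),xatol=.2,fatol=1e-4))
    return r.x,r.fun
E
cat > loc.py <<'E'
from h import *
t,s=camera('top'),camera('side')
np.set_printoptions(precision=1,suppress=True)
# name:(kind, top seed, side seed, thin-end direction pixel in top, z)
D=dict(blue=('b',(368,179),(324,130),(376,161),18.5),black=('inv',(363,255),(388,172),(372,274),18.5),yellow=('b',(290,252),(335,217),(272,253),18.5),
 white=('inv',(199,191),(192,240),(207,173),18.5),green=('mat',(292,193),(279,182),(297,170),0),red=('mat',(208,259),(267,297),(215,235),0))
for n,(k,u,us,e,z) in D.items():
    p=pix2w(t,u,25 if z else 3);d=pix2w(t,e,25 if z else 3)-p;x0=[p[0],p[1],100*np.arctan2(d[1],d[0])]
    r=44 if k=='mat' else 27
    mt,ms=mask(t,u,n,r),mask(s,us,n,56 if k=='mat' else 42)
    zz=z*1.0
    if k=='inv': zz=18.5*np.cos(.0997)
    a=fit(k,[t],[mt],x0,zz);b=fit(k,[s],[ms],x0,zz);c=fit(k,[t,s],[mt,ms],x0,zz)
    for q in(a,b,c):print(n,q[0][:2],'yaw',np.degrees(q[0][2]/100),'err',round(q[1],3))
E
python3 loc.py
```

```text
blue [ 667.1 -220.6] yaw -24.284423884242255 err 0.039
blue [ 666.2 -218.6] yaw -24.429685443723805 err 0.035
blue [ 666.3 -220.1] yaw -24.57255299854791 err 0.093
black [ 462.7 -199.8] yaw -158.2971414402048 err 0.044
black [ 463.1 -198.1] yaw -158.38755862328304 err 0.046
black [ 462.8 -199.3] yaw -157.56890668732026 err 0.097
yellow [467.8  -5.2] yaw 94.42155919831389 err 0.085
yellow [469.2  -4.3] yaw 93.14436096793757 err 0.048
yellow [468.4  -4.3] yaw 92.8405142748438 err 0.137
white [632.2 242.9] yaw -23.180157124540692 err 0.048
white [630.7 242.2] yaw -22.53013187420711 err 0.042
white [631.3 242.2] yaw -22.574451938253738 err 0.1
green [630.6 -11.5] yaw -10.810229041214273 err 0.048
green [631.5 -10. ] yaw -11.664322784444996 err 0.044
green [631.5 -11.2] yaw -12.211870096783013 err 0.097
red [452.6 213.8] yaw -14.301336386038223 err 0.029
red [453.4 215.1] yaw -14.945626839545225 err 0.022
red [453.2 214.3] yaw -14.749370048022792 err 0.061
```

```bash
cat > w.py <<'E'
from h import *
t,s=camera('top'),camera('side')
# canister: fit silhouette, top lid seed
th=np.linspace(0,2*np.pi,40)
def cyl(x,y,r,h):return np.array([[x+r*np.cos(a),y+r*np.sin(a),z] for a in th for z in(0,h)])
for n,c,u in(('top',t,(141,153)),('side',s,(91,202))):
    p=pix2w(c,u,170);print('lid',p)
from scipy.optimize import minimize
ims=[cv2.cvtColor(c['image'],cv2.COLOR_RGB2BGR) for c in(t,s)]
p=(pix2w(t,(141,153),170)+pix2w(s,(91,202),170))/2
for im,c in zip(ims,(t,s)):
    cv2.polylines(im,[cv2.convexHull(np.round(proj(c,cyl(p[0],p[1],36,170))).astype(np.int32))],True,(0,0,255),1)
cv2.imwrite('pics/w.png',cv2.hconcat([cv2.resize(ims[0][110:210,90:230],None,fx=2.8,fy=2.8),cv2.resize(ims[1][170:300,40:222],None,fx=2.1538,fy=2.1538)]))
d=p[:2]-[631.5,242.3];a=np.radians(-22.7);print('in white frame',d@[np.cos(a),np.sin(a)],d@[-np.sin(a),np.cos(a)])
E
python3 w.py
```

```text
lid [702.02286854 364.69679281 170.        ]
lid [699.04345288 363.86454511 170.        ]
in white frame 16.61264299095864 139.17212713079047
```

View pics/w.png

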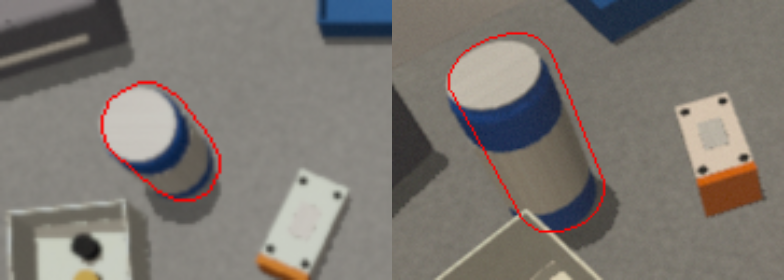

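```bash
cat > go.py <<'E'
import sys
from h import *
# usage: go.py x y z yaw [tilt_y_deg] : scaled totals in the present tool axes, turn after shift
x,y,z,yaw=map(float,sys.argv[1:5]);ti=float(sys.argv[5]) if len(sys.argv)>5 else 0
s=sense();R=Ro.from_euler('xyz',s['tcp_rot'],degrees=True)
T=Ro.from_euler('xyz',[180,0,yaw],degrees=True)*Ro.from_euler('y',ti,degrees=True)
d=R.inv().apply(np.array([x,y,z])-s['eef_pos'])/300;w=(R.inv()*T).as_rotvec()/np.pi
n=int(np.ceil(np.linalg.norm(d)/.125));m=int(np.ceil(np.linalg.norm(w)/.036))
print('pos',s['eef_pos'].round(1),s['tcp_rot'].round(1),'q',np.round(s['q']),'t',round(s['time'],1),'gap',round(s['finger_gap'],1),'F',np.round(s['ft_force'],1))
print('shift',d.round(4),n,'rows of',(d/max(n,1)).round(4));print('turn',w.round(4),m,'rows of',(w/max(m,1)).round(4))
E
python3 go.py 666.5 -220 130 155.6
```

```text
pos [158.3 655.9 238.2] [-180.    -0.   166.4] q [74. 15. 92. -0. 73. -2.] t 0.3 gap 88.3 F [-0.8  0.6 -0.2]
shift [-2.3317 -2.4407  0.3626] 28 rows of [-0.0833 -0.0872  0.013 ]
turn [-0.0002  0.      0.0602] 2 rows of [-0.0001  0.      0.0301]
```

Call:
{"method": "drive_tool", "body": {
  "moves": [
    {"dx": -0.083, "dy": -0.087, "dz": 0.013, "hand": 0.7},
    {"dx": -0.083, "dy": -0.087, "dz": 0.013, "hand": 0.7},
    {"dx": -0.083, "dy": -0.087, "dz": 0.013, "hand": 0.7},
    {"dx": -0.083, "dy": -0.087, "dz": 0.013, "hand": 0.7},
    {"dx": -0.083, "dy": -0.087, "dz": 0.013, "hand": 0.7},
    {"dx": -0.083, "dy": -0.087, "dz": 0.013, "hand": 0.7},
    {"dx": -0.083, "dy": -0.087, "dz": 0.013, "hand": 0.7},
    {"dx": -0.083, "dy": -0.087, "dz": 0.013, "hand": 0.7},
    {"dx": -0.083, "dy": -0.087, "dz": 0.013, "hand": 0.7},
    {"dx": -0.083, "dy": -0.087, "dz": 0.013, "hand": 0.7}
  ],
  "newtons": 25
}}

```text
validation failed for argument at $.mo...
```

Call:
{"method": "drive_tool", "body": {
  "moves": [
    {"dx": -0.083, "dy": -0.087, "dz": 0.013, "hand": 0.7},
    {"dx": -0.083, "dy": -0.087, "dz": 0.013, "hand": 0.7},
    {"dx": -0.083, "dy": -0.087, "dz": 0.013, "hand": 0.7},
    {"dx": -0.083, "dy": -0.087, "dz": 0.013, "hand": 0.7},
    {"dx": -0.083, "dy": -0.087, "dz": 0.013, "hand": 0.7},
    {"dx": -0.083, "dy": -0.087, "dz": 0.013, "hand": 0.7},
    {"dx": -0.083, "dy": -0.087, "dz": 0.013, "hand": 0.7},
    {"dx": -0.083, "dy": -0.087, "dz": 0.013, "hand": 0.7},
    {"dx": -0.083, "dy": -0.087, "dz": 0.013, "hand": 0.7},
    {"dx": -0.083, "dy": -0.087, "dz": 0.013, "hand": 0.7}
  ]
}}

```text
validation failed for argument at $.mo...
```

Call:
{"method": "drive_tool", "body": {
  "moves": [
    {"dx": -0.083, "dy": -0.087, "dz": 0.013, "hand": 0.7},
    {"dx": -0.083, "dy": -0.087, "dz": 0.013, "hand": 0.7},
    {"dx": -0.083, "dy": -0.087, "dz": 0.013, "hand": 0.7},
    {"dx": -0.083, "dy": -0.087, "dz": 0.013, "hand": 0.7},
    {"dx": -0.083, "dy": -0.087, "dz": 0.013, "hand": 0.7},
    {"dx": -0.083, "dy": -0.087, "dz": 0.013, "hand": 0.7},
    {"dx": -0.083, "dy": -0.087, "dz": 0.013, "hand": 0.7},
    {"dx": -0.083, "dy": -0.087, "dz": 0.013, "hand": 0.7},
    {"rz": 0.03, "hand": 0.7},
    {"rz": 0.03, "hand": 0.7}
  ]
}}

```text
validation failed for argument at $.mo...
```

```bash
python3 go.py 666.5 -220 5.5 155.6
```

```text
pos [158.3 655.9 238.2] [-180.    -0.   166.4] q [74. 15. 92. -0. 73. -2.] t 0.3 gap 88.3 F [-0.8  0.6 -0.2]
shift [-2.3317 -2.4404  0.7776] 28 rows of [-0.0833 -0.0872  0.0278]
turn [-0.0002  0.      0.0602] 2 rows of [-0.0001  0.      0.0301]
```

Call:
{"method": "drive_tool", "body": {
  "moves": [
    {"dx": -0.083, "dy": -0.087, "dz": 0.013, "rx": 0, "ry": 0, "rz": 0, "hand": 0.7},
    {"dx": -0.083, "dy": -0.087, "dz": 0.013, "rx": 0, "ry": 0, "rz": 0, "hand": 0.7},
    {"dx": -0.083, "dy": -0.087, "dz": 0.013, "rx": 0, "ry": 0, "rz": 0, "hand": 0.7},
    {"dx": -0.083, "dy": -0.087, "dz": 0.013, "rx": 0, "ry": 0, "rz": 0, "hand": 0.7},
    {"dx": -0.083, "dy": -0.087, "dz": 0.013, "rx": 0, "ry": 0, "rz": 0, "hand": 0.7},
    {"dx": -0.083, "dy": -0.087, "dz": 0.013, "rx": 0, "ry": 0, "rz": 0, "hand": 0.7},
    {"dx": -0.083, "dy": -0.087, "dz": 0.013, "rx": 0, "ry": 0, "rz": 0, "hand": 0.7},
    {"dx": -0.083, "dy": -0.087, "dz": 0.013, "rx": 0, "ry": 0, "rz": 0, "hand": 0.7},
    {"dx": -0.083, "dy": -0.087, "dz": 0.013, "rx": 0, "ry": 0, "rz": 0, "hand": 0.7},
    {"dx": -0.083, "dy": -0.087, "dz": 0.013, "rx": 0, "ry": 0, "rz": 0, "hand": 0.7}
  ],
  "newtons": 25
}}

```text
time: 1.13
eef_pos: [339.7, 342.5, 199.7]
tcp_rot: [180.0, 0.0, 166.5]
ft_force: [0.2, 0.1, -0.1]
finger_gap: 74.7
gripper_force: 0.0
```

Call:
{"method": "drive_tool", "body": {
  "moves": [
    {"dx": -0.083, "dy": -0.087, "dz": 0.013, "rx": 0, "ry": 0, "rz": 0, "hand": 0.7},
    {"dx": -0.083, "dy": -0.087, "dz": 0.013, "rx": 0, "ry": 0, "rz": 0, "hand": 0.7},
    {"dx": -0.083, "dy": -0.087, "dz": 0.013, "rx": 0, "ry": 0, "rz": 0, "hand": 0.7},
    {"dx": -0.083, "dy": -0.087, "dz": 0.013, "rx": 0, "ry": 0, "rz": 0, "hand": 0.7},
    {"dx": -0.083, "dy": -0.087, "dz": 0.013, "rx": 0, "ry": 0, "rz": 0, "hand": 0.7},
    {"dx": -0.083, "dy": -0.087, "dz": 0.013, "rx": 0, "ry": 0, "rz": 0, "hand": 0.7},
    {"dx": -0.083, "dy": -0.087, "dz": 0.013, "rx": 0, "ry": 0, "rz": 0, "hand": 0.7},
    {"dx": -0.083, "dy": -0.087, "dz": 0.013, "rx": 0, "ry": 0, "rz": 0, "hand": 0.7},
    {"dx": -0.083, "dy": -0.087, "dz": 0.013, "rx": 0, "ry": 0, "rz": 0, "hand": 0.7},
    {"dx": -0.083, "dy": -0.087, "dz": 0.013, "rx": 0, "ry": 0, "rz": 0, "hand": 0.7}
  ]
}}

```text
time: 1.97
eef_pos: [520.7, 30.1, 160.8]
tcp_rot: [180.0, 0.0, 166.4]
ft_force: [0.5, 0.7, 1.6]
finger_gap: 74.9
gripper_force: 0.0
```

Call:
{"method": "drive_tool", "body": {
  "moves": [
    {"dx": -0.083, "dy": -0.087, "dz": 0.013, "rx": 0, "ry": 0, "rz": 0, "hand": 0.7},
    {"dx": -0.083, "dy": -0.087, "dz": 0.013, "rx": 0, "ry": 0, "rz": 0, "hand": 0.7},
    {"dx": -0.083, "dy": -0.087, "dz": 0.013, "rx": 0, "ry": 0, "rz": 0, "hand": 0.7},
    {"dx": -0.083, "dy": -0.087, "dz": 0.013, "rx": 0, "ry": 0, "rz": 0, "hand": 0.7},
    {"dx": -0.083, "dy": -0.087, "dz": 0.013, "rx": 0, "ry": 0, "rz": 0, "hand": 0.7},
    {"dx": -0.083, "dy": -0.087, "dz": 0.013, "rx": 0, "ry": 0, "rz": 0, "hand": 0.7},
    {"dx": -0.083, "dy": -0.087, "dz": 0.013, "rx": 0, "ry": 0, "rz": 0, "hand": 0.7},
    {"dx": -0.083, "dy": -0.087, "dz": 0.013, "rx": 0, "ry": 0, "rz": 0, "hand": 0.7},
    {"dx": 0, "dy": 0, "dz": 0, "rx": 0, "ry": 0, "rz": 0.03, "hand": 0.7},
    {"dx": 0, "dy": 0, "dz": 0, "rx": 0, "ry": 0, "rz": 0.03, "hand": 0.7}
  ]
}}

```text
time: 2.8
eef_pos: [665.1, -220.2, 128.4]
tcp_rot: [-180.0, -0.0, 155.2]
ft_force: [0.2, 0.7, -1.2]
finger_gap: 74.9
gripper_force: 0.0
```

```bash
python3 go.py 666.5 -220 5.5 155.6; python3 - <<'E'
from h import *
c=camera('top');cv2.imwrite('pics/b1.png',cv2.resize(c['image'][100:250,270:470,::-1],None,fx=3,fy=3))
E
```

```text
pos [ 665.1 -220.2  128.4] [-180.    -0.   155.2] q [-20.  22.  94.  -0.  63. -86.] t 2.8 gap 74.9 F [ 0.2  0.7 -1.2]
shift [-0.0042  0.0026  0.4097] 4 rows of [-0.001   0.0006  0.1024]
turn [-0.0001 -0.0002 -0.0021] 1 rows of [-0.0001 -0.0002 -0.0021]
```

View pics/b1.png

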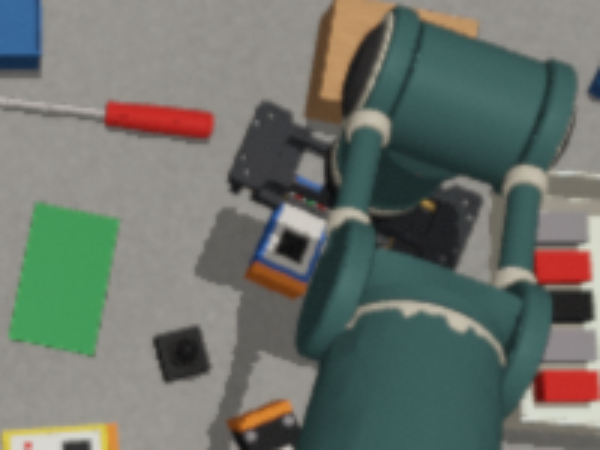

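The gripper sits over the blue console (crop about (290,245)), aligned with it. I'll descend and grip.

Call:
{"method": "drive_tool", "body": {
  "moves": [
    {"dx": -0.004, "dy": 0.003, "dz": 0.09, "rx": 0, "ry": 0, "rz": -0.002, "hand": 0.7},
    {"dx": 0, "dy": 0, "dz": 0.09, "rx": 0, "ry": 0, "rz": 0, "hand": 0.7},
    {"dx": 0, "dy": 0, "dz": 0.09, "rx": 0, "ry": 0, "rz": 0, "hand": 0.7},
    {"dx": 0, "dy": 0, "dz": 0.09, "rx": 0, "ry": 0, "rz": 0, "hand": 0.7},
    {"dx": 0, "dy": 0, "dz": 0.05, "rx": 0, "ry": 0, "rz": 0, "hand": 0.7},
    {"dx": 0, "dy": 0, "dz": 0, "rx": 0, "ry": 0, "rz": 0, "hand": 0.7},
    {"dx": 0, "dy": 0, "dz": 0, "rx": 0, "ry": 0, "rz": 0, "hand": -0.1},
    {"dx": 0, "dy": 0, "dz": 0, "rx": 0, "ry": 0, "rz": 0, "hand": -0.1},
    {"dx": 0, "dy": 0, "dz": 0, "rx": 0, "ry": 0, "rz": 0, "hand": -0.1},
    {"dx": 0, "dy": 0, "dz": 0, "rx": 0, "ry": 0, "rz": 0, "hand": -0.1}
  ]
}}

```text
time: 3.68
eef_pos: [667.5, -218.1, 8.7]
tcp_rot: [-180.0, 0.2, 156.0]
ft_force: [-1.1, -2.9, 0.4]
finger_gap: 50.4
gripper_force: 0.8
```

Call:
{"method": "drive_tool", "body": {
  "moves": [
    {"dx": 0, "dy": 0, "dz": 0, "rx": 0, "ry": 0, "rz": 0, "hand": -0.3},
    {"dx": 0, "dy": 0, "dz": 0, "rx": 0, "ry": 0, "rz": 0, "hand": -0.3},
    {"dx": 0, "dy": 0, "dz": 0, "rx": 0, "ry": 0, "rz": 0, "hand": -0.3},
    {"dx": 0, "dy": 0, "dz": 0, "rx": 0, "ry": 0, "rz": 0, "hand": -0.3},
    {"dx": 0, "dy": 0, "dz": 0, "rx": 0, "ry": 0, "rz": 0, "hand": -0.3},
    {"dx": 0, "dy": 0, "dz": -0.09, "rx": 0, "ry": 0, "rz": 0, "hand": -0.3},
    {"dx": 0, "dy": 0, "dz": -0.09, "rx": 0, "ry": 0, "rz": 0, "hand": -0.3},
    {"dx": 0, "dy": 0, "dz": -0.09, "rx": 0, "ry": 0, "rz": 0, "hand": -0.3},
    {"dx": 0, "dy": 0, "dz": 0, "rx": 0, "ry": 0, "rz": 0, "hand": -0.3},
    {"dx": 0, "dy": 0, "dz": 0, "rx": 0, "ry": 0, "rz": 0, "hand": -0.3}
  ]
}}

```text
time: 4.52
eef_pos: [667.5, -217.9, 89.5]
tcp_rot: [180.0, 0.2, 156.0]
ft_force: [1.0, -0.4, -2.3]
finger_gap: 50.2
gripper_force: 25.0
```

```bash
python3 go.py 631.2 -11 89 168.5
```

```text
pos [ 667.5 -217.9   89.5] [180.    0.2 156. ] q [-20.  25.  96.   0.  59. -86.] t 4.5 gap 50.2 F [ 1.  -0.4 -2.3]
shift [3.911e-01 5.808e-01 2.000e-04] 6 rows of [0.0652 0.0968 0.    ]
turn [-0.      0.0013 -0.0695] 2 rows of [-0.      0.0007 -0.0347]
```

Call:
{"method": "drive_tool", "body": {
  "moves": [
    {"dx": 0.065, "dy": 0.097, "dz": 0, "rx": 0, "ry": 0, "rz": 0, "hand": -0.3},
    {"dx": 0.065, "dy": 0.097, "dz": 0, "rx": 0, "ry": 0, "rz": 0, "hand": -0.3},
    {"dx": 0.065, "dy": 0.097, "dz": 0, "rx": 0, "ry": 0, "rz": 0, "hand": -0.3},
    {"dx": 0.065, "dy": 0.097, "dz": 0, "rx": 0, "ry": 0, "rz": 0, "hand": -0.3},
    {"dx": 0.065, "dy": 0.097, "dz": 0, "rx": 0, "ry": 0, "rz": 0, "hand": -0.3},
    {"dx": 0.065, "dy": 0.097, "dz": 0, "rx": 0, "ry": 0.001, "rz": 0, "hand": -0.3},
    {"dx": 0, "dy": 0, "dz": 0, "rx": 0, "ry": 0, "rz": -0.035, "hand": -0.3},
    {"dx": 0, "dy": 0, "dz": 0, "rx": 0, "ry": 0, "rz": -0.035, "hand": -0.3},
    {"dx": 0, "dy": 0, "dz": 0, "rx": 0, "ry": 0, "rz": 0, "hand": -0.3},
    {"dx": 0, "dy": 0, "dz": 0, "rx": 0, "ry": 0, "rz": 0, "hand": -0.3}
  ]
}}

```text
time: 5.35
eef_pos: [628.6, -10.1, 85.2]
tcp_rot: [180.0, -0.4, 168.4]
ft_force: [0.5, -0.5, -2.1]
finger_gap: 50.3
gripper_force: 25.0
```

```bash
python3 go.py 631.2 -11 12 168.5
```

```text
pos [628.6 -10.1  85.2] [180.   -0.4 168.4] q [ -3.  18. 105.   0.  57. -82.] t 5.3 gap 50.3 F [ 0.5 -0.5 -2.1]
shift [-0.0108 -0.0013  0.2438] 2 rows of [-0.0054 -0.0007  0.1219]
turn [ 0.     -0.0022 -0.0003] 1 rows of [ 0.     -0.0022 -0.0003]
```

Call:
{"method": "drive_tool", "body": {
  "moves": [
    {"dx": -0.011, "dy": -0.001, "dz": 0.05, "rx": 0, "ry": -0.002, "rz": 0, "hand": -0.3},
    {"dx": 0, "dy": 0, "dz": 0.05, "rx": 0, "ry": 0, "rz": 0, "hand": -0.3},
    {"dx": 0, "dy": 0, "dz": 0.05, "rx": 0, "ry": 0, "rz": 0, "hand": -0.3},
    {"dx": 0, "dy": 0, "dz": 0.05, "rx": 0, "ry": 0, "rz": 0, "hand": -0.3},
    {"dx": 0, "dy": 0, "dz": 0.02, "rx": 0, "ry": 0, "rz": 0, "hand": -0.3},
    {"dx": 0, "dy": 0, "dz": 0, "rx": 0, "ry": 0, "rz": 0, "hand": -0.3},
    {"dx": 0, "dy": 0, "dz": 0, "rx": 0, "ry": 0, "rz": 0, "hand": -0.3},
    {"dx": 0, "dy": 0, "dz": 0, "rx": 0, "ry": 0, "rz": 0, "hand": -0.3},
    {"dx": 0, "dy": 0, "dz": 0, "rx": 0, "ry": 0, "rz": 0, "hand": -0.3},
    {"dx": 0, "dy": 0, "dz": 0, "rx": 0, "ry": 0, "rz": 0, "hand": -0.3}
  ]
}}

```text
time: 6.18
eef_pos: [634.5, -11.4, 22.7]
tcp_rot: [179.9, 0.3, 168.6]
ft_force: [-0.1, -0.0, -2.1]
finger_gap: 49.8
gripper_force: 25.0
```

```bash
python3 go.py 631.2 -11 12 168.5
```

```text
pos [634.5 -11.4  22.7] [179.9   0.3 168.6] q [ -3.  23. 107.   0.  50. -82.] t 6.2 gap 49.8 F [-0.1 -0.  -2.1]
shift [ 0.0113 -0.0009  0.0356] 1 rows of [ 0.0113 -0.0009  0.0356]
turn [0.0003 0.0017 0.0004] 1 rows of [0.0003 0.0017 0.0004]
```

```bash
python3 - <<'E'
s=open('go.py').read()
s=s.replace("s=sense();R=Ro.from_euler('xyz',s['tcp_rot'],degrees=True)","""S=[sense()]
for i in range(3):camera('top');S.append(sense())
s=S[-1];print(np.round([list(a['eef_pos'])+[a['tcp_rot'][1]] for a in S],1).tolist())
s['eef_pos']=np.mean([a['eef_pos'] for a in S],0);R=Ro.from_euler('xyz',[a['tcp_rot'] for a in S],degrees=True).mean()""")
open('go.py','w').write(s)
E
python3 go.py 631.2 -11 12 168.5
```

```text
[[634.5, -11.4, 22.7, 0.3], [634.4, -11.3, 22.6, 0.3], [634.2, -11.3, 22.4, 0.3], [634.0, -11.3, 22.2, 0.3]]
pos [634.3 -11.3  22.5] [180.    0.3 168.6] q [ -3.  23. 107.   0.  50. -82.] t 6.3 gap 49.6 F [-0.5 -0.  -2.6]
shift [ 0.0105 -0.0009  0.0349] 1 rows of [ 0.0105 -0.0009  0.0349]
turn [0.0003 0.0015 0.0004] 1 rows of [0.0003 0.0015 0.0004]
```

Call:
{"method": "drive_tool", "body": {
  "moves": [
    {"dx": 0.003, "dy": 0, "dz": 0.01, "rx": 0, "ry": 0, "rz": 0, "hand": -0.3},
    {"dx": 0, "dy": 0, "dz": 0.01, "rx": 0, "ry": 0, "rz": 0, "hand": -0.3},
    {"dx": 0, "dy": 0, "dz": 0, "rx": 0, "ry": 0, "rz": 0, "hand": -0.3},
    {"dx": 0, "dy": 0, "dz": 0, "rx": 0, "ry": 0, "rz": 0, "hand": -0.3},
    {"dx": 0, "dy": 0, "dz": 0, "rx": 0, "ry": 0, "rz": 0, "hand": -0.3},
    {"dx": 0, "dy": 0, "dz": 0, "rx": 0, "ry": 0, "rz": 0, "hand": -0.3},
    {"dx": 0, "dy": 0, "dz": 0, "rx": 0, "ry": 0, "rz": 0, "hand": -0.3},
    {"dx": 0, "dy": 0, "dz": 0, "rx": 0, "ry": 0, "rz": 0, "hand": -0.3},
    {"dx": 0, "dy": 0, "dz": 0, "rx": 0, "ry": 0, "rz": 0, "hand": -0.3},
    {"dx": 0, "dy": 0, "dz": 0, "rx": 0, "ry": 0, "rz": 0, "hand": -0.3}
  ]
}}

```text
time: 7.17
eef_pos: [632.8, -11.1, 15.6]
tcp_rot: [180.0, 0.2, 168.6]
ft_force: [0.1, 0.3, -1.9]
finger_gap: 49.8
gripper_force: 25.0
```

```bash
python3 go.py 631.2 -11 12 168.5
```

```text
[[632.8, -11.1, 15.6, 0.2], [632.8, -11.1, 15.6, 0.2], [632.7, -11.1, 15.5, 0.2], [632.7, -11.2, 15.5, 0.2]]
pos [632.8 -11.1  15.6] [180.    0.2 168.6] q [ -3.  23. 107.   0.  50. -82.] t 7.3 gap 49.6 F [ 0.1 -0.8 -2.5]
shift [ 0.0052 -0.0006  0.0118] 1 rows of [ 0.0052 -0.0006  0.0118]
turn [0.0002 0.0011 0.0005] 1 rows of [0.0002 0.0011 0.0005]
```

Call:
{"method": "drive_tool", "body": {
  "moves": [
    {"dx": 0.003, "dy": 0, "dz": 0.005, "rx": 0, "ry": 0.001, "rz": 0, "hand": -0.3},
    {"dx": 0, "dy": 0, "dz": 0.005, "rx": 0, "ry": 0, "rz": 0, "hand": -0.3},
    {"dx": 0, "dy": 0, "dz": 0, "rx": 0, "ry": 0, "rz": 0, "hand": -0.3},
    {"dx": 0, "dy": 0, "dz": 0, "rx": 0, "ry": 0, "rz": 0, "hand": -0.3},
    {"dx": 0, "dy": 0, "dz": 0, "rx": 0, "ry": 0, "rz": 0, "hand": -0.3},
    {"dx": 0, "dy": 0, "dz": 0, "rx": 0, "ry": 0, "rz": 0, "hand": -0.3},
    {"dx": 0, "dy": 0, "dz": 0, "rx": 0, "ry": 0, "rz": 0, "hand": -0.3},
    {"dx": 0, "dy": 0, "dz": 0, "rx": 0, "ry": 0, "rz": 0, "hand": -0.3},
    {"dx": 0, "dy": 0, "dz": 0, "rx": 0, "ry": 0, "rz": 0, "hand": -0.3},
    {"dx": 0, "dy": 0, "dz": 0, "rx": 0, "ry": 0, "rz": 0, "hand": -0.3}
  ]
}}

```text
time: 8.15
eef_pos: [631.9, -10.9, 12.6]
tcp_rot: [180.0, 0.0, 168.6]
ft_force: [-0.1, -0.1, -1.4]
finger_gap: 49.6
gripper_force: 25.0
```

Call:
{"method": "drive_tool", "body": {
  "moves": [
    {"dx": 0, "dy": 0, "dz": 0.002, "rx": 0, "ry": 0, "rz": 0, "hand": 0.6},
    {"dx": 0, "dy": 0, "dz": 0, "rx": 0, "ry": 0, "rz": 0, "hand": 0.6},
    {"dx": 0, "dy": 0, "dz": 0, "rx": 0, "ry": 0, "rz": 0, "hand": 0.6},
    {"dx": 0, "dy": 0, "dz": 0, "rx": 0, "ry": 0, "rz": 0, "hand": 0.6},
    {"dx": 0, "dy": 0, "dz": 0, "rx": 0, "ry": 0, "rz": 0, "hand": 0.6},
    {"dx": 0, "dy": 0, "dz": -0.05, "rx": 0, "ry": 0, "rz": 0, "hand": 0.6},
    {"dx": 0, "dy": 0, "dz": -0.1, "rx": 0, "ry": 0, "rz": 0, "hand": 0.6},
    {"dx": 0, "dy": 0, "dz": -0.1, "rx": 0, "ry": 0, "rz": 0, "hand": 0.6},
    {"dx": 0, "dy": 0, "dz": -0.1, "rx": 0, "ry": 0, "rz": 0, "hand": 0.6},
    {"dx": 0, "dy": 0, "dz": -0.05, "rx": 0, "ry": 0, "rz": 0, "hand": 0.6}
  ]
}}

```text
time: 8.98
eef_pos: [634.0, -11.2, 136.4]
tcp_rot: [179.9, 0.3, 168.6]
ft_force: [0.8, -0.9, 0.4]
finger_gap: 70.9
gripper_force: 0.0
```

```bash
python3 go.py 463 -199 120 22
```

```text
[[634.0, -11.2, 136.4, 0.3], [635.6, -11.2, 138.9, 0.6], [634.9, -11.2, 136.5, 0.5], [633.2, -11.1, 133.8, 0.2]]
pos [634.4 -11.2 136.4] [179.9   0.2 168.6] q [ -3.  15. 103.   0.  61. -82.] t 9.1 gap 70.3 F [-0.7  0.1  0.1]
shift [ 0.4367 -0.7268  0.0504] 7 rows of [ 0.0624 -0.1038  0.0072]
turn [3.100e-03 2.000e-04 8.144e-01] 23 rows of [0.0001 0.     0.0354]
```

Call:
{"method": "drive_tool", "body": {
  "moves": [
    {"dx": 0.062, "dy": -0.104, "dz": 0.007, "rx": 0, "ry": 0, "rz": 0, "hand": 0.7},
    {"dx": 0.062, "dy": -0.104, "dz": 0.007, "rx": 0, "ry": 0, "rz": 0, "hand": 0.7},
    {"dx": 0.062, "dy": -0.104, "dz": 0.007, "rx": 0, "ry": 0, "rz": 0, "hand": 0.7},
    {"dx": 0.062, "dy": -0.104, "dz": 0.007, "rx": 0, "ry": 0, "rz": 0, "hand": 0.7},
    {"dx": 0.062, "dy": -0.104, "dz": 0.007, "rx": 0, "ry": 0, "rz": 0, "hand": 0.7},
    {"dx": 0.062, "dy": -0.104, "dz": 0.007, "rx": 0, "ry": 0, "rz": 0, "hand": 0.7},
    {"dx": 0.062, "dy": -0.104, "dz": 0.007, "rx": 0, "ry": 0, "rz": 0, "hand": 0.7},
    {"dx": 0, "dy": 0, "dz": 0, "rx": 0, "ry": 0, "rz": 0.0354, "hand": 0.7},
    {"dx": 0, "dy": 0, "dz": 0, "rx": 0, "ry": 0, "rz": 0.0354, "hand": 0.7},
    {"dx": 0, "dy": 0, "dz": 0, "rx": 0, "ry": 0, "rz": 0.0354, "hand": 0.7}
  ]
}}

```text
time: 9.97
eef_pos: [458.6, -199.3, 114.5]
tcp_rot: [180.0, -0.3, 149.0]
ft_force: [0.7, 0.7, -0.1]
finger_gap: 75.1
gripper_force: 0.0
```

Call:
{"method": "drive_tool", "body": {
  "moves": [
    {"dx": 0, "dy": 0, "dz": 0, "rx": 0, "ry": 0, "rz": 0.0354, "hand": 0.7},
    {"dx": 0, "dy": 0, "dz": 0, "rx": 0, "ry": 0, "rz": 0.0354, "hand": 0.7},
    {"dx": 0, "dy": 0, "dz": 0, "rx": 0, "ry": 0, "rz": 0.0354, "hand": 0.7},
    {"dx": 0, "dy": 0, "dz": 0, "rx": 0, "ry": 0, "rz": 0.0354, "hand": 0.7},
    {"dx": 0, "dy": 0, "dz": 0, "rx": 0, "ry": 0, "rz": 0.0354, "hand": 0.7},
    {"dx": 0, "dy": 0, "dz": 0, "rx": 0, "ry": 0, "rz": 0.0354, "hand": 0.7},
    {"dx": 0, "dy": 0, "dz": 0, "rx": 0, "ry": 0, "rz": 0.0354, "hand": 0.7},
    {"dx": 0, "dy": 0, "dz": 0, "rx": 0, "ry": 0, "rz": 0.0354, "hand": 0.7},
    {"dx": 0, "dy": 0, "dz": 0, "rx": 0, "ry": 0, "rz": 0.0354, "hand": 0.7},
    {"dx": 0, "dy": 0, "dz": 0, "rx": 0, "ry": 0, "rz": 0.0354, "hand": 0.7}
  ]
}}

```text
time: 10.8
eef_pos: [459.3, -198.5, 114.4]
tcp_rot: [-179.8, -0.1, 85.4]
ft_force: [0.6, -0.1, -0.1]
finger_gap: 75.0
gripper_force: 0.0
```

Call:
{"method": "drive_tool", "body": {
  "moves": [
    {"dx": 0, "dy": 0, "dz": 0, "rx": 0, "ry": 0, "rz": 0.0354, "hand": 0.7},
    {"dx": 0, "dy": 0, "dz": 0, "rx": 0, "ry": 0, "rz": 0.0354, "hand": 0.7},
    {"dx": 0, "dy": 0, "dz": 0, "rx": 0, "ry": 0, "rz": 0.0354, "hand": 0.7},
    {"dx": 0, "dy": 0, "dz": 0, "rx": 0, "ry": 0, "rz": 0.0354, "hand": 0.7},
    {"dx": 0, "dy": 0, "dz": 0, "rx": 0, "ry": 0, "rz": 0.0354, "hand": 0.7},
    {"dx": 0, "dy": 0, "dz": 0, "rx": 0, "ry": 0, "rz": 0.0354, "hand": 0.7},
    {"dx": 0, "dy": 0, "dz": 0, "rx": 0, "ry": 0, "rz": 0.0354, "hand": 0.7},
    {"dx": 0, "dy": 0, "dz": 0, "rx": 0, "ry": 0, "rz": 0.0354, "hand": 0.7},
    {"dx": 0, "dy": 0, "dz": 0, "rx": 0, "ry": 0, "rz": 0.0354, "hand": 0.7},
    {"dx": 0, "dy": 0, "dz": 0, "rx": 0, "ry": 0, "rz": 0.0354, "hand": 0.7}
  ]
}}

```text
time: 11.63
eef_pos: [459.3, -198.5, 114.4]
tcp_rot: [-179.8, 0.1, 21.7]
ft_force: [-0.2, 0.4, -0.4]
finger_gap: 74.7
gripper_force: 0.0
```

Call:
{"method": "drive_tool", "body": {
  "moves": [
    {"dx": 0, "dy": 0, "dz": 0, "rx": 0, "ry": 0.0317, "rz": 0, "hand": 0.7},
    {"dx": 0, "dy": 0, "dz": 0, "rx": 0, "ry": 0, "rz": 0, "hand": 0.7},
    {"dx": 0, "dy": 0, "dz": 0, "rx": 0, "ry": 0, "rz": 0, "hand": 0.7},
    {"dx": 0, "dy": 0, "dz": 0, "rx": 0, "ry": 0, "rz": 0, "hand": 0.7},
    {"dx": 0, "dy": 0, "dz": 0, "rx": 0, "ry": 0, "rz": 0, "hand": 0.7},
    {"dx": 0, "dy": 0, "dz": 0, "rx": 0, "ry": 0, "rz": 0, "hand": 0.7},
    {"dx": 0, "dy": 0, "dz": 0, "rx": 0, "ry": 0, "rz": 0, "hand": 0.7},
    {"dx": 0, "dy": 0, "dz": 0, "rx": 0, "ry": 0, "rz": 0, "hand": 0.7},
    {"dx": 0, "dy": 0, "dz": 0, "rx": 0, "ry": 0, "rz": 0, "hand": 0.7},
    {"dx": 0, "dy": 0, "dz": 0, "rx": 0, "ry": 0, "rz": 0, "hand": 0.7}
  ]
}}

```text
time: 12.47
eef_pos: [461.1, -199.3, 117.1]
tcp_rot: [-180.0, -5.7, 22.0]
ft_force: [0.4, 0.4, 0.4]
finger_gap: 74.8
gripper_force: 0.0
```

```bash
python3 - <<'E'
from h import *
# tool pose for black/white: TCP = site + 11 mm along tool z (tilted)
for n,x,y,yaw in(('black',463,-199,22),('white',631.5,242.3,157.3)):
    T=Ro.from_euler('xyz',[180,0,yaw],degrees=True)*Ro.from_euler('y',5.71,degrees=True)
    print(n,np.array([x,y,18.4])+T.apply([0,0,11]),T.as_matrix()[:,2])
s,t=camera('side'),camera('top')
exec(open('loc.py').read().split('for n,')[0].split("np.set")[1].join(["np.set",""]))
for c,m,u,z in((t,'top',(292,193),0),(s,'side',(279,175),0)):
    mk=mask(c,u,'blue',50 if m=='side' else 27)
    print(m,fit('b',[c],[mk],[631,-11,-20],21.5))
cv2.imwrite('pics/s2.png',cv2.resize(s['image'][90:250,200:430,::-1],None,fx=3,fy=3))
E
python3 go.py 463.9 -198.6 70 22 5.71
```

```text
black [ 464.0147356  -198.5900202     7.45457958] [ 0.09224869  0.03727089 -0.99503822]
white [630.49034885 242.72234622   7.45457958] [-0.09178647  0.03839511 -0.99503822]
top (array([627.1, -10.8,  -1.4]), np.float64(0.4455337690631808))
side (array([620.1,   1.2,  -4.7]), np.float64(0.2703837502556063))
[[461.1, -199.3, 117.1, -5.7], [461.0, -199.3, 117.1, -5.7], [461.0, -199.4, 117.1, -5.7], [461.0, -199.4, 117.1, -5.7]]
pos [ 461.  -199.4  117.1] [-180.    -5.7   22. ] q [-29.   0. 122.   6.  54.  36.] t 12.7 gap 75.2 F [0.1 0.2 0.2]
shift [-0.0059  0.0014  0.1571] 2 rows of [-0.0029  0.0007  0.0786]
turn [-0.0002 -0.0001  0.0002] 1 rows of [-0.0002 -0.0001  0.0002]
```

View pics/s2.png

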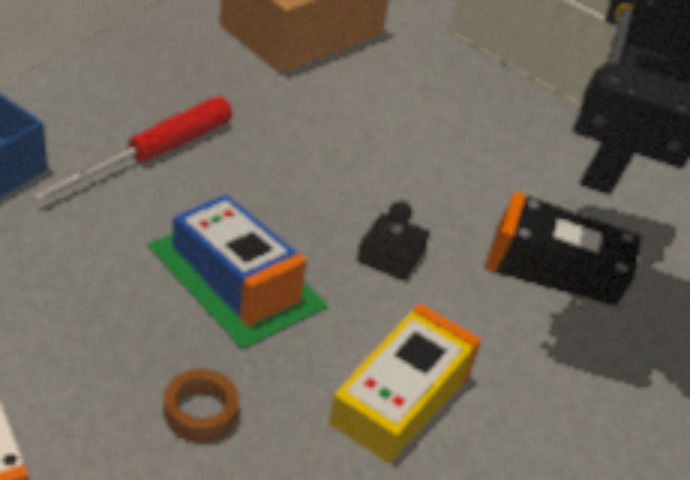

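Blue sits on the mat (crop about (240,265)), aligned; the gripper hangs above black (crop about (565,250)). I'll descend onto black.

Call:
{"method": "drive_tool", "body": {
  "moves": [
    {"dx": -0.006, "dy": 0.001, "dz": 0.08, "rx": 0, "ry": 0, "rz": 0, "hand": 0.7},
    {"dx": 0, "dy": 0, "dz": 0.08, "rx": 0, "ry": 0, "rz": 0, "hand": 0.7},
    {"dx": 0, "dy": 0, "dz": 0.08, "rx": 0, "ry": 0, "rz": 0, "hand": 0.7},
    {"dx": 0, "dy": 0, "dz": 0.08, "rx": 0, "ry": 0, "rz": 0, "hand": 0.7},
    {"dx": 0, "dy": 0, "dz": 0.03, "rx": 0, "ry": 0, "rz": 0, "hand": 0.7},
    {"dx": 0, "dy": 0, "dz": 0, "rx": 0, "ry": 0, "rz": 0, "hand": 0.7},
    {"dx": 0, "dy": 0, "dz": 0, "rx": 0, "ry": 0, "rz": 0, "hand": 0.7},
    {"dx": 0, "dy": 0, "dz": 0, "rx": 0, "ry": 0, "rz": 0, "hand": 0.7},
    {"dx": 0, "dy": 0, "dz": 0, "rx": 0, "ry": 0, "rz": 0, "hand": 0.7},
    {"dx": 0, "dy": 0, "dz": 0, "rx": 0, "ry": 0, "rz": 0, "hand": 0.7}
  ]
}}

```text
time: 13.55
eef_pos: [470.3, -197.0, 13.9]
tcp_rot: [179.9, -5.8, 22.0]
ft_force: [-1.2, 0.1, 0.1]
finger_gap: 74.7
gripper_force: 0.0
```

```bash
sed -i "s/    m=m.astype(np.uint8);w=/    if name!='green':m=m\&~((h>40)\&(h<90)\&(s>90))\n    m=m.astype(np.uint8);w=/" h.py
cat > chk.py <<'E'
from h import *
# chk.py name kind z yaw(rad*100) topu topv sideu sidev rtop rside
import sys
n,k=sys.argv[1:3];a=list(map(float,sys.argv[3:]))
t,s=camera('top'),camera('side')
for c,u,r in((t,a[2:4],int(a[6])),(s,a[4:6],int(a[7]))):
    x,f=fit(k,[c],[mask(c,u,n,r)],[631,-11,a[1]],a[0]);print(n,x[:2].round(1),np.degrees(x[2]/100).round(1),round(f,3))
E
python3 chk.py blue b 21.5 -20 292 191 279 173 28 40
python3 go.py 464 -198.6 7.5 22 5.71
```

```text
blue [631.9 -12. ] -11.8 0.071
blue [631. -11.] -11.5 0.037
[[469.9, -196.8, 13.5, -5.8], [469.7, -196.6, 13.2, -5.8], [469.5, -196.5, 13.0, -5.8], [469.4, -196.5, 12.8, -5.8]]
pos [ 469.6 -196.6   13.2] [180.   -5.8  22. ] q [-28.  10. 126.   7.  41.  34.] t 13.8 gap 75.3 F [ 0.1  0.1 -0.1]
shift [-0.0216 -0.0009  0.0168] 1 rows of [-0.0216 -0.0009  0.0168]
turn [ 0.0002 -0.0004  0.0002] 1 rows of [ 0.0002 -0.0004  0.0002]
```

Call:
{"method": "drive_tool", "body": {
  "moves": [
    {"dx": -0.016, "dy": 0, "dz": 0.01, "rx": 0, "ry": 0, "rz": 0, "hand": 0.7},
    {"dx": 0, "dy": 0, "dz": 0, "rx": 0, "ry": 0, "rz": 0, "hand": 0.7},
    {"dx": 0, "dy": 0, "dz": 0, "rx": 0, "ry": 0, "rz": 0, "hand": 0.7},
    {"dx": 0, "dy": 0, "dz": 0, "rx": 0, "ry": 0, "rz": 0, "hand": 0.7},
    {"dx": 0, "dy": 0, "dz": 0, "rx": 0, "ry": 0, "rz": 0, "hand": 0.7},
    {"dx": 0, "dy": 0, "dz": 0, "rx": 0, "ry": 0, "rz": 0, "hand": 0.7},
    {"dx": 0, "dy": 0, "dz": 0, "rx": 0, "ry": 0, "rz": 0, "hand": 0.7},
    {"dx": 0, "dy": 0, "dz": 0, "rx": 0, "ry": 0, "rz": 0, "hand": 0.7},
    {"dx": 0, "dy": 0, "dz": 0, "rx": 0, "ry": 0, "rz": 0, "hand": 0.7},
    {"dx": 0, "dy": 0, "dz": 0, "rx": 0, "ry": 0, "rz": 0, "hand": 0.7}
  ]
}}

```text
time: 14.63
eef_pos: [465.0, -198.0, 8.9]
tcp_rot: [-180.0, -5.7, 22.0]
ft_force: [0.0, -0.4, 0.2]
finger_gap: 74.7
gripper_force: 0.0
```

Call:
{"method": "drive_tool", "body": {
  "moves": [
    {"dx": 0, "dy": 0, "dz": 0, "rx": 0, "ry": 0, "rz": 0, "hand": -0.3},
    {"dx": 0, "dy": 0, "dz": 0, "rx": 0, "ry": 0, "rz": 0, "hand": -0.3},
    {"dx": 0, "dy": 0, "dz": 0, "rx": 0, "ry": 0, "rz": 0, "hand": -0.3},
    {"dx": 0, "dy": 0, "dz": 0, "rx": 0, "ry": 0, "rz": 0, "hand": -0.3},
    {"dx": 0, "dy": 0, "dz": 0, "rx": 0, "ry": 0, "rz": 0, "hand": -0.3},
    {"dx": 0, "dy": 0, "dz": 0, "rx": 0, "ry": 0, "rz": 0, "hand": -0.3},
    {"dx": 0, "dy": 0, "dz": 0, "rx": 0, "ry": 0, "rz": 0, "hand": -0.3},
    {"dx": 0, "dy": 0, "dz": 0, "rx": 0, "ry": 0, "rz": 0, "hand": -0.3},
    {"dx": 0, "dy": 0, "dz": 0, "rx": 0, "ry": 0, "rz": 0, "hand": -0.3},
    {"dx": 0, "dy": 0, "dz": 0, "rx": 0, "ry": 0, "rz": 0, "hand": -0.3}
  ]
}}

```text
time: 15.47
eef_pos: [465.0, -198.0, 8.9]
tcp_rot: [-180.0, -5.7, 22.0]
ft_force: [0.2, 0.4, -0.2]
finger_gap: 50.0
gripper_force: 25.0
```

Call:
{"method": "drive_tool", "body": {
  "moves": [
    {"dx": 0, "dy": 0, "dz": -0.08, "rx": 0, "ry": 0, "rz": 0, "hand": -0.3},
    {"dx": 0, "dy": 0, "dz": -0.08, "rx": 0, "ry": 0, "rz": 0, "hand": -0.3},
    {"dx": 0, "dy": 0, "dz": -0.08, "rx": 0, "ry": 0, "rz": 0, "hand": -0.3},
    {"dx": 0, "dy": 0, "dz": -0.08, "rx": 0, "ry": 0, "rz": 0, "hand": -0.3},
    {"dx": 0, "dy": 0, "dz": 0, "rx": 0, "ry": -0.0317, "rz": 0, "hand": -0.3},
    {"dx": 0, "dy": 0, "dz": 0, "rx": 0, "ry": 0, "rz": 0, "hand": -0.3},
    {"dx": 0, "dy": 0, "dz": 0, "rx": 0, "ry": 0, "rz": 0, "hand": -0.3},
    {"dx": 0, "dy": 0, "dz": 0, "rx": 0, "ry": 0, "rz": 0, "hand": -0.3},
    {"dx": 0, "dy": 0, "dz": 0, "rx": 0, "ry": 0, "rz": 0, "hand": -0.3},
    {"dx": 0, "dy": 0, "dz": 0, "rx": 0, "ry": 0, "rz": 0, "hand": -0.3}
  ]
}}

```text
time: 16.3
eef_pos: [454.8, -201.2, 103.0]
tcp_rot: [-179.8, 0.0, 22.0]
ft_force: [0.3, -0.3, -2.0]
finger_gap: 49.4
gripper_force: 25.0
```

```bash
python3 go.py 632.7 -11.8 105 -11.5
```

```text
[[454.8, -201.2, 103.0, 0.0], [455.0, -201.3, 103.3, 0.0], [455.2, -201.5, 103.5, 0.0], [455.4, -201.6, 103.8, 0.0]]
pos [ 455.1 -201.4  103.4] [-179.9    0.    22. ] q [-27.   3. 121.   0.  56.  41.] t 16.4 gap 50.0 F [ 1.  -1.4 -2.3]
shift [ 0.7857 -0.364  -0.0049] 7 rows of [ 0.1122 -0.052  -0.0007]
turn [-0.0006  0.0003  0.1862] 6 rows of [-0.0001  0.0001  0.031 ]
```

Call:
{"method": "drive_tool", "body": {
  "moves": [
    {"dx": 0.112, "dy": -0.052, "dz": -0.001, "rx": 0, "ry": 0, "rz": 0, "hand": -0.3},
    {"dx": 0.112, "dy": -0.052, "dz": -0.001, "rx": 0, "ry": 0, "rz": 0, "hand": -0.3},
    {"dx": 0.112, "dy": -0.052, "dz": -0.001, "rx": 0, "ry": 0, "rz": 0, "hand": -0.3},
    {"dx": 0.112, "dy": -0.052, "dz": -0.001, "rx": 0, "ry": 0, "rz": 0, "hand": -0.3},
    {"dx": 0.112, "dy": -0.052, "dz": -0.001, "rx": 0, "ry": 0, "rz": 0, "hand": -0.3},
    {"dx": 0.112, "dy": -0.052, "dz": 0, "rx": 0, "ry": 0, "rz": 0, "hand": -0.3},
    {"dx": 0.112, "dy": -0.052, "dz": 0, "rx": 0, "ry": 0, "rz": 0, "hand": -0.3},
    {"dx": 0, "dy": 0, "dz": 0, "rx": 0, "ry": 0, "rz": 0.031, "hand": -0.3},
    {"dx": 0, "dy": 0, "dz": 0, "rx": 0, "ry": 0, "rz": 0.031, "hand": -0.3},
    {"dx": 0, "dy": 0, "dz": 0, "rx": 0, "ry": 0, "rz": 0.031, "hand": -0.3}
  ]
}}

```text
time: 17.28
eef_pos: [633.4, -11.3, 105.4]
tcp_rot: [-179.9, 0.0, 5.1]
ft_force: [-0.3, -0.5, -2.9]
finger_gap: 50.0
gripper_force: 25.0
```

Call:
{"method": "drive_tool", "body": {
  "moves": [
    {"dx": 0, "dy": 0, "dz": 0, "rx": 0, "ry": 0, "rz": 0.031, "hand": -0.3},
    {"dx": 0, "dy": 0, "dz": 0, "rx": 0, "ry": 0, "rz": 0.031, "hand": -0.3},
    {"dx": 0, "dy": 0, "dz": 0, "rx": 0, "ry": 0, "rz": 0.031, "hand": -0.3},
    {"dx": 0, "dy": 0, "dz": 0.05, "rx": 0, "ry": 0, "rz": 0, "hand": -0.3},
    {"dx": 0, "dy": 0, "dz": 0.05, "rx": 0, "ry": 0, "rz": 0, "hand": -0.3},
    {"dx": 0, "dy": 0, "dz": 0.02, "rx": 0, "ry": 0, "rz": 0, "hand": -0.3},
    {"dx": 0, "dy": 0, "dz": 0, "rx": 0, "ry": 0, "rz": 0, "hand": -0.3},
    {"dx": 0, "dy": 0, "dz": 0, "rx": 0, "ry": 0, "rz": 0, "hand": -0.3},
    {"dx": 0, "dy": 0, "dz": 0, "rx": 0, "ry": 0, "rz": 0, "hand": -0.3},
    {"dx": 0, "dy": 0, "dz": 0, "rx": 0, "ry": 0, "rz": 0, "hand": -0.3}
  ]
}}

```text
time: 18.12
eef_pos: [634.1, -12.2, 71.2]
tcp_rot: [-179.9, -0.1, -11.4]
ft_force: [-0.1, 0.4, -3.5]
finger_gap: 49.7
gripper_force: 25.0
```

```bash
python3 go.py 632.7 -11.8 49.5 -11.5;python3 - <<'E'
from h import *
s=camera('side');cv2.imwrite('pics/s3.png',cv2.resize(s['image'][90:230,200:380,::-1],None,fx=4,fy=4))
E
```

```text
[[634.1, -12.2, 71.2, -0.1], [634.0, -12.2, 71.2, -0.1], [633.9, -12.2, 71.1, -0.1], [633.8, -12.1, 71.0, -0.1]]
pos [633.9 -12.2  71.1] [-1.799e+02 -1.000e-01 -1.140e+01] q [ -3.  19. 106.   0.  55.  98.] t 18.3 gap 49.6 F [-0.5 -0.3 -2.2]
shift [-0.0045 -0.0004  0.0721] 1 rows of [-0.0045 -0.0004  0.0721]
turn [-0.0003 -0.0006  0.0003] 1 rows of [-0.0003 -0.0006  0.0003]
```

View pics/s3.png

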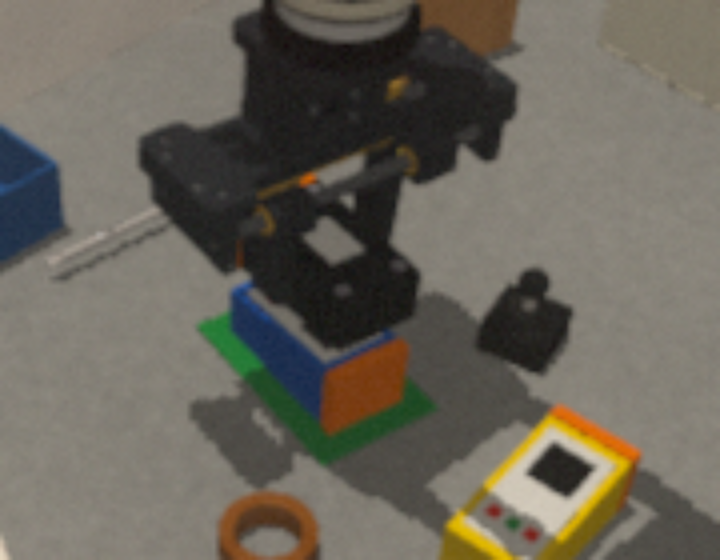

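Black hovers over blue (crop about (330,270)) with its orange end at the far side, over blue's thin end. I'll lower it.

Call:
{"method": "drive_tool", "body": {
  "moves": [
    {"dx": -0.003, "dy": 0, "dz": 0.03, "rx": 0, "ry": 0, "rz": 0, "hand": -0.3},
    {"dx": 0, "dy": 0, "dz": 0.03, "rx": 0, "ry": 0, "rz": 0, "hand": -0.3},
    {"dx": 0, "dy": 0, "dz": 0.005, "rx": 0, "ry": 0, "rz": 0, "hand": -0.3},
    {"dx": 0, "dy": 0, "dz": 0, "rx": 0, "ry": 0, "rz": 0, "hand": -0.3},
    {"dx": 0, "dy": 0, "dz": 0, "rx": 0, "ry": 0, "rz": 0, "hand": -0.3},
    {"dx": 0, "dy": 0, "dz": 0, "rx": 0, "ry": 0, "rz": 0, "hand": -0.3},
    {"dx": 0, "dy": 0, "dz": 0, "rx": 0, "ry": 0, "rz": 0, "hand": -0.3},
    {"dx": 0, "dy": 0, "dz": 0, "rx": 0, "ry": 0, "rz": 0, "hand": -0.3},
    {"dx": 0, "dy": 0, "dz": 0, "rx": 0, "ry": 0, "rz": 0, "hand": -0.3},
    {"dx": 0, "dy": 0, "dz": 0, "rx": 0, "ry": 0, "rz": 0, "hand": -0.3}
  ]
}}

```text
time: 19.15
eef_pos: [632.3, -11.9, 50.7]
tcp_rot: [-180.0, -0.0, -11.4]
ft_force: [-0.7, 0.2, -2.1]
finger_gap: 49.6
gripper_force: 25.0
```

```bash
python3 go.py 632.7 -11.8 49 -11.5
```

```text
[[632.3, -11.9, 50.7, -0.0], [632.3, -12.0, 50.7, -0.0], [632.3, -11.9, 50.7, -0.0], [632.3, -12.0, 50.6, -0.0]]
pos [632.3 -12.   50.7] [-180.    -0.   -11.4] q [ -3.  21. 106.   0.  53.  98.] t 19.3 gap 49.8 F [-0.4  0.4 -2.7]
shift [ 0.0011 -0.0007  0.0056] 1 rows of [ 0.0011 -0.0007  0.0056]
turn [-0.0002 -0.0001  0.0003] 1 rows of [-0.0002 -0.0001  0.0003]
```

Call:
{"method": "drive_tool", "body": {
  "moves": [
    {"dx": 0.001, "dy": 0, "dz": 0.005, "rx": 0, "ry": 0, "rz": 0, "hand": -0.3},
    {"dx": 0, "dy": 0, "dz": 0, "rx": 0, "ry": 0, "rz": 0, "hand": -0.3},
    {"dx": 0, "dy": 0, "dz": 0, "rx": 0, "ry": 0, "rz": 0, "hand": -0.3},
    {"dx": 0, "dy": 0, "dz": 0, "rx": 0, "ry": 0, "rz": 0, "hand": -0.3},
    {"dx": 0, "dy": 0, "dz": 0, "rx": 0, "ry": 0, "rz": 0, "hand": -0.3},
    {"dx": 0, "dy": 0, "dz": 0, "rx": 0, "ry": 0, "rz": 0, "hand": -0.3},
    {"dx": 0, "dy": 0, "dz": 0, "rx": 0, "ry": 0, "rz": 0, "hand": -0.3},
    {"dx": 0, "dy": 0, "dz": 0, "rx": 0, "ry": 0, "rz": 0, "hand": -0.3},
    {"dx": 0, "dy": 0, "dz": 0, "rx": 0, "ry": 0, "rz": 0, "hand": -0.3},
    {"dx": 0, "dy": 0, "dz": 0, "rx": 0, "ry": 0, "rz": 0, "hand": -0.3}
  ]
}}

```text
time: 20.13
eef_pos: [632.6, -12.0, 49.1]
tcp_rot: [-180.0, -0.0, -11.4]
ft_force: [-0.2, -0.0, -3.1]
finger_gap: 50.0
gripper_force: 25.0
```

Call:
{"method": "drive_tool", "body": {
  "moves": [
    {"dx": 0, "dy": 0, "dz": 0.003, "rx": 0, "ry": 0, "rz": 0, "hand": -0.3},
    {"dx": 0, "dy": 0, "dz": 0, "rx": 0, "ry": 0, "rz": 0, "hand": -0.3},
    {"dx": 0, "dy": 0, "dz": 0, "rx": 0, "ry": 0, "rz": 0, "hand": -0.3},
    {"dx": 0, "dy": 0, "dz": 0, "rx": 0, "ry": 0, "rz": 0, "hand": -0.3},
    {"dx": 0, "dy": 0, "dz": 0, "rx": 0, "ry": 0, "rz": 0, "hand": -0.3},
    {"dx": 0, "dy": 0, "dz": 0, "rx": 0, "ry": 0, "rz": 0, "hand": -0.3},
    {"dx": 0, "dy": 0, "dz": 0, "rx": 0, "ry": 0, "rz": 0, "hand": -0.3},
    {"dx": 0, "dy": 0, "dz": 0, "rx": 0, "ry": 0, "rz": 0, "hand": -0.3},
    {"dx": 0, "dy": 0, "dz": 0, "rx": 0, "ry": 0, "rz": 0, "hand": -0.3},
    {"dx": 0, "dy": 0, "dz": 0, "rx": 0, "ry": 0, "rz": 0, "hand": -0.3}
  ]
}}

```text
time: 20.97
eef_pos: [632.8, -12.0, 48.9]
tcp_rot: [-180.0, -0.0, -11.4]
ft_force: [-2.7, -0.2, 6.1]
finger_gap: 49.9
gripper_force: 25.0
```

Contact. I'll release and lift.

Call:
{"method": "drive_tool", "body": {
  "moves": [
    {"dx": 0, "dy": 0, "dz": 0, "rx": 0, "ry": 0, "rz": 0, "hand": 0.6},
    {"dx": 0, "dy": 0, "dz": 0, "rx": 0, "ry": 0, "rz": 0, "hand": 0.6},
    {"dx": 0, "dy": 0, "dz": 0, "rx": 0, "ry": 0, "rz": 0, "hand": 0.6},
    {"dx": 0, "dy": 0, "dz": 0, "rx": 0, "ry": 0, "rz": 0, "hand": 0.6},
    {"dx": 0, "dy": 0, "dz": 0, "rx": 0, "ry": 0, "rz": 0, "hand": 0.6},
    {"dx": 0, "dy": 0, "dz": -0.05, "rx": 0, "ry": 0, "rz": 0, "hand": 0.6},
    {"dx": 0, "dy": 0, "dz": -0.1, "rx": 0, "ry": 0, "rz": 0, "hand": 0.6},
    {"dx": 0, "dy": 0, "dz": -0.1, "rx": 0, "ry": 0, "rz": 0, "hand": 0.6},
    {"dx": 0, "dy": 0, "dz": -0.05, "rx": 0, "ry": 0, "rz": 0, "hand": 0.6},
    {"dx": 0, "dy": 0, "dz": 0, "rx": 0, "ry": 0, "rz": 0, "hand": 0.6}
  ]
}}

```text
time: 21.8
eef_pos: [636.0, -12.2, 143.3]
tcp_rot: [-179.9, -0.5, -11.4]
ft_force: [1.0, 0.7, 0.3]
finger_gap: 70.8
gripper_force: 0.0
```

```bash
python3 go.py 468.5 -4.5 130 93
```

```text
[[636.0, -12.2, 143.3, -0.5], [634.5, -12.2, 140.7, -0.3], [632.9, -12.1, 138.5, -0.1], [631.8, -12.0, 137.0, 0.1]]
pos [633.8 -12.1 139.9] [-1.80e+02  1.00e-01 -1.14e+01] q [ -3.  15. 103.   0.  62.  98.] t 21.9 gap 70.5 F [-0.2  0.4 -0.9]
shift [-0.5453  0.0844  0.0309] 5 rows of [-0.1091  0.0169  0.0062]
turn [ 0.0008 -0.0011 -0.5802] 17 rows of [ 0.     -0.0001 -0.0341]
```

Call:
{"method": "drive_tool", "body": {
  "moves": [
    {"dx": -0.108, "dy": 0.017, "dz": 0.006, "rx": 0, "ry": 0, "rz": 0, "hand": 0.7},
    {"dx": -0.108, "dy": 0.017, "dz": 0.006, "rx": 0, "ry": 0, "rz": 0, "hand": 0.7},
    {"dx": -0.108, "dy": 0.017, "dz": 0.006, "rx": 0, "ry": 0, "rz": 0, "hand": 0.7},
    {"dx": -0.108, "dy": 0.017, "dz": 0, "rx": 0, "ry": 0, "rz": 0, "hand": 0.7},
    {"dx": -0.108, "dy": 0.017, "dz": 0, "rx": 0, "ry": 0, "rz": 0, "hand": 0.7},
    {"dx": 0, "dy": 0, "dz": 0, "rx": 0, "ry": 0, "rz": -0.0341, "hand": 0.7},
    {"dx": 0, "dy": 0, "dz": 0, "rx": 0, "ry": 0, "rz": -0.0341, "hand": 0.7},
    {"dx": 0, "dy": 0, "dz": 0, "rx": 0, "ry": 0, "rz": -0.0341, "hand": 0.7},
    {"dx": 0, "dy": 0, "dz": 0, "rx": 0, "ry": 0, "rz": -0.0341, "hand": 0.7},
    {"dx": 0, "dy": 0, "dz": 0, "rx": 0, "ry": 0, "rz": -0.0341, "hand": 0.7}
  ]
}}

```text
time: 22.78
eef_pos: [466.8, -4.8, 130.4]
tcp_rot: [-179.9, 0.2, 19.5]
ft_force: [0.2, 1.1, -0.6]
finger_gap: 75.0
gripper_force: 0.0
```

Call:
{"method": "drive_tool", "body": {
  "moves": [
    {"dx": 0, "dy": 0, "dz": 0, "rx": 0, "ry": 0, "rz": -0.0341, "hand": 0.7},
    {"dx": 0, "dy": 0, "dz": 0, "rx": 0, "ry": 0, "rz": -0.0341, "hand": 0.7},
    {"dx": 0, "dy": 0, "dz": 0, "rx": 0, "ry": 0, "rz": -0.0341, "hand": 0.7},
    {"dx": 0, "dy": 0, "dz": 0, "rx": 0, "ry": 0, "rz": -0.0341, "hand": 0.7},
    {"dx": 0, "dy": 0, "dz": 0, "rx": 0, "ry": 0, "rz": -0.0341, "hand": 0.7},
    {"dx": 0, "dy": 0, "dz": 0, "rx": 0, "ry": 0, "rz": -0.0341, "hand": 0.7},
    {"dx": 0, "dy": 0, "dz": 0, "rx": 0, "ry": 0, "rz": -0.0341, "hand": 0.7},
    {"dx": 0, "dy": 0, "dz": 0, "rx": 0, "ry": 0, "rz": -0.0341, "hand": 0.7},
    {"dx": 0, "dy": 0, "dz": 0, "rx": 0, "ry": 0, "rz": -0.0341, "hand": 0.7},
    {"dx": 0, "dy": 0, "dz": 0, "rx": 0, "ry": 0, "rz": -0.0341, "hand": 0.7}
  ]
}}

```text
time: 23.62
eef_pos: [466.9, -4.8, 130.3]
tcp_rot: [-179.7, -0.0, 80.9]
ft_force: [-0.9, -0.2, -0.5]
finger_gap: 74.9
gripper_force: 0.0
```

Call:
{"method": "drive_tool", "body": {
  "moves": [
    {"dx": 0, "dy": 0, "dz": 0.08, "rx": 0, "ry": 0, "rz": -0.0341, "hand": 0.7},
    {"dx": 0, "dy": 0, "dz": 0.08, "rx": 0, "ry": 0, "rz": -0.0341, "hand": 0.7},
    {"dx": 0, "dy": 0, "dz": 0.04, "rx": 0, "ry": 0, "rz": 0, "hand": 0.7},
    {"dx": 0, "dy": 0, "dz": 0, "rx": 0, "ry": 0, "rz": 0, "hand": 0.7},
    {"dx": 0, "dy": 0, "dz": 0, "rx": 0, "ry": 0, "rz": 0, "hand": 0.7},
    {"dx": 0, "dy": 0, "dz": 0, "rx": 0, "ry": 0, "rz": 0, "hand": 0.7},
    {"dx": 0, "dy": 0, "dz": 0, "rx": 0, "ry": 0, "rz": 0, "hand": 0.7},
    {"dx": 0, "dy": 0, "dz": 0, "rx": 0, "ry": 0, "rz": 0, "hand": 0.7},
    {"dx": 0, "dy": 0, "dz": 0, "rx": 0, "ry": 0, "rz": 0, "hand": 0.7},
    {"dx": 0, "dy": 0, "dz": 0, "rx": 0, "ry": 0, "rz": 0, "hand": 0.7}
  ]
}}

```text
time: 24.45
eef_pos: [469.3, -4.9, 73.5]
tcp_rot: [179.9, -0.0, 92.9]
ft_force: [-0.0, 0.2, -0.2]
finger_gap: 75.0
gripper_force: 0.0
```

```bash
python3 go.py 468.5 -4.5 7.5 93;python3 - <<'E'
from h import *
s=camera('side');cv2.imwrite('pics/s4.png',cv2.resize(s['image'][90:250,230:390,::-1],None,fx=3.5,fy=3.5))
E
```

```text
[[469.3, -4.9, 73.5, -0.0], [469.2, -4.9, 73.4, -0.0], [469.1, -4.9, 73.2, -0.0], [469.0, -4.9, 73.1, -0.0]]
pos [469.1  -4.9  73.3] [179.9  -0.   92.9] q [ -4.   3. 125.   0.  52.  -7.] t 24.6 gap 74.8 F [-0.7 -0.   0.5]
shift [ 0.0013 -0.0023  0.2193] 2 rows of [ 0.0007 -0.0012  0.1097]
turn [ 0.0004 -0.0002 -0.0006] 1 rows of [ 0.0004 -0.0002 -0.0006]
```

View pics/s4.png

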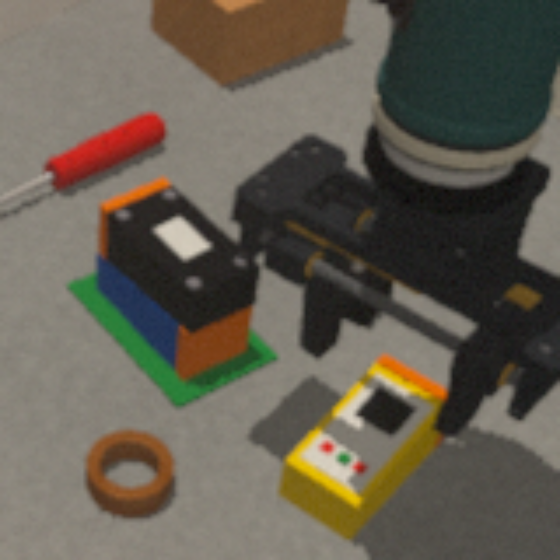

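The pair is square on the mat (crop about (180,285)); the gripper is over yellow with fingers on either side (crop about (365,440)). I'll descend.

Call:
{"method": "drive_tool", "body": {
  "moves": [
    {"dx": 0, "dy": -0.001, "dz": 0.06, "rx": 0, "ry": 0, "rz": 0, "hand": 0.7},
    {"dx": 0, "dy": 0, "dz": 0.06, "rx": 0, "ry": 0, "rz": 0, "hand": 0.7},
    {"dx": 0, "dy": 0, "dz": 0.06, "rx": 0, "ry": 0, "rz": 0, "hand": 0.7},
    {"dx": 0, "dy": 0, "dz": 0.03, "rx": 0, "ry": 0, "rz": 0, "hand": 0.7},
    {"dx": 0, "dy": 0, "dz": 0, "rx": 0, "ry": 0, "rz": 0, "hand": 0.7},
    {"dx": 0, "dy": 0, "dz": 0, "rx": 0, "ry": 0, "rz": 0, "hand": 0.7},
    {"dx": 0, "dy": 0, "dz": 0, "rx": 0, "ry": 0, "rz": 0, "hand": 0.7},
    {"dx": 0, "dy": 0, "dz": 0, "rx": 0, "ry": 0, "rz": 0, "hand": 0.7},
    {"dx": 0, "dy": 0, "dz": 0, "rx": 0, "ry": 0, "rz": 0, "hand": 0.7},
    {"dx": 0, "dy": 0, "dz": 0, "rx": 0, "ry": 0, "rz": 0, "hand": 0.7}
  ]
}}

```text
time: 25.48
eef_pos: [469.2, -4.9, 10.6]
tcp_rot: [179.9, -0.0, 92.9]
ft_force: [0.3, -0.2, 0.2]
finger_gap: 75.2
gripper_force: 0.0
```

```bash
python3 go.py 468.5 -4.5 7.5 93
```

```text
[[469.2, -4.9, 10.6, -0.0], [469.0, -4.9, 10.4, -0.0], [468.9, -4.9, 10.3, -0.0], [468.7, -4.9, 10.1, -0.0]]
pos [469.   -4.9  10.4] [179.9  -0.   92.9] q [ -4.   8. 128.   0.  44.  -7.] t 25.6 gap 75.0 F [-0.4 -0.5  0.1]
shift [ 0.0014 -0.0015  0.0095] 1 rows of [ 0.0014 -0.0015  0.0095]
turn [ 0.0004 -0.0002 -0.0005] 1 rows of [ 0.0004 -0.0002 -0.0005]
```

Call:
{"method": "drive_tool", "body": {
  "moves": [
    {"dx": 0.001, "dy": 0, "dz": 0.004, "rx": 0, "ry": 0, "rz": 0, "hand": 0.7},
    {"dx": 0, "dy": 0, "dz": 0, "rx": 0, "ry": 0, "rz": 0, "hand": 0.7},
    {"dx": 0, "dy": 0, "dz": 0, "rx": 0, "ry": 0, "rz": 0, "hand": 0.7},
    {"dx": 0, "dy": 0, "dz": 0, "rx": 0, "ry": 0, "rz": 0, "hand": 0.7},
    {"dx": 0, "dy": 0, "dz": 0, "rx": 0, "ry": 0, "rz": 0, "hand": -0.3},
    {"dx": 0, "dy": 0, "dz": 0, "rx": 0, "ry": 0, "rz": 0, "hand": -0.3},
    {"dx": 0, "dy": 0, "dz": 0, "rx": 0, "ry": 0, "rz": 0, "hand": -0.3},
    {"dx": 0, "dy": 0, "dz": 0, "rx": 0, "ry": 0, "rz": 0, "hand": -0.3},
    {"dx": 0, "dy": 0, "dz": 0, "rx": 0, "ry": 0, "rz": 0, "hand": -0.3},
    {"dx": 0, "dy": 0, "dz": 0, "rx": 0, "ry": 0, "rz": 0, "hand": -0.3}
  ]
}}

```text
time: 26.47
eef_pos: [468.5, -4.6, 8.6]
tcp_rot: [180.0, -0.0, 92.9]
ft_force: [-0.7, 0.4, -0.4]
finger_gap: 49.5
gripper_force: 25.0
```

Call:
{"method": "drive_tool", "body": {
  "moves": [
    {"dx": 0, "dy": 0, "dz": 0, "rx": 0, "ry": 0, "rz": 0, "hand": -0.3},
    {"dx": 0, "dy": 0, "dz": -0.05, "rx": 0, "ry": 0, "rz": 0, "hand": -0.3},
    {"dx": 0, "dy": 0, "dz": -0.1, "rx": 0, "ry": 0, "rz": 0, "hand": -0.3},
    {"dx": 0, "dy": 0, "dz": -0.1, "rx": 0, "ry": 0, "rz": 0, "hand": -0.3},
    {"dx": 0, "dy": 0, "dz": -0.1, "rx": 0, "ry": 0, "rz": 0, "hand": -0.3},
    {"dx": 0, "dy": 0, "dz": -0.08, "rx": 0, "ry": 0, "rz": 0, "hand": -0.3},
    {"dx": 0, "dy": 0, "dz": 0, "rx": 0, "ry": 0, "rz": 0, "hand": -0.3},
    {"dx": 0, "dy": 0, "dz": 0, "rx": 0, "ry": 0, "rz": 0, "hand": -0.3},
    {"dx": 0, "dy": 0, "dz": 0, "rx": 0, "ry": 0, "rz": 0, "hand": -0.3},
    {"dx": 0, "dy": 0, "dz": 0, "rx": 0, "ry": 0, "rz": 0, "hand": -0.3}
  ]
}}

```text
time: 27.3
eef_pos: [466.5, -4.5, 135.2]
tcp_rot: [-179.8, -0.1, 92.9]
ft_force: [-0.2, -0.5, -2.9]
finger_gap: 50.0
gripper_force: 25.0
```

```bash
python3 go.py 631.4 -11.5 125 78.5;python3 chk.py black inv 58.5 295 292 186 279 160 26 34
```

```text
[[466.5, -4.5, 135.2, -0.1], [466.6, -4.5, 135.2, -0.1], [466.8, -4.6, 135.4, -0.1], [467.1, -4.6, 135.7, -0.1]]
pos [466.7  -4.5 135.4] [-1.798e+02 -1.000e-01  9.290e+01] q [ -4.  -2. 123.   0.  60.  -7.] t 27.4 gap 49.7 F [-0.2 -0.2 -2.4]
shift [-0.051   0.5471  0.0324] 5 rows of [-0.0102  0.1094  0.0065]
turn [-0.0013 -0.0002  0.08  ] 3 rows of [-0.0004 -0.0001  0.0267]
black [632.9 -12.4] 166.3 0.095
black [616.8   7.8] 164.2 0.245
```

Call:
{"method": "drive_tool", "body": {
  "moves": [
    {"dx": -0.01, "dy": 0.11, "dz": 0, "rx": 0, "ry": 0, "rz": 0, "hand": -0.3},
    {"dx": -0.01, "dy": 0.11, "dz": 0, "rx": 0, "ry": 0, "rz": 0, "hand": -0.3},
    {"dx": -0.01, "dy": 0.11, "dz": 0, "rx": 0, "ry": 0, "rz": 0, "hand": -0.3},
    {"dx": -0.01, "dy": 0.11, "dz": 0, "rx": 0, "ry": 0, "rz": 0, "hand": -0.3},
    {"dx": -0.01, "dy": 0.11, "dz": 0, "rx": 0, "ry": 0, "rz": 0, "hand": -0.3},
    {"dx": 0, "dy": 0, "dz": 0, "rx": 0, "ry": 0, "rz": 0.027, "hand": -0.3},
    {"dx": 0, "dy": 0, "dz": 0, "rx": 0, "ry": 0, "rz": 0.027, "hand": -0.3},
    {"dx": 0, "dy": 0, "dz": 0, "rx": 0, "ry": 0, "rz": 0.026, "hand": -0.3},
    {"dx": 0, "dy": 0, "dz": 0, "rx": 0, "ry": 0, "rz": 0, "hand": -0.3},
    {"dx": 0, "dy": 0, "dz": 0, "rx": 0, "ry": 0, "rz": 0, "hand": -0.3}
  ]
}}

```text
time: 28.38
eef_pos: [633.7, -11.3, 136.8]
tcp_rot: [-179.9, -0.0, 78.6]
ft_force: [0.4, 0.1, -2.2]
finger_gap: 49.8
gripper_force: 25.0
```

Call:
{"method": "drive_tool", "body": {
  "moves": [
    {"dx": 0, "dy": 0, "dz": 0.04, "rx": 0, "ry": 0, "rz": 0, "hand": -0.3},
    {"dx": 0, "dy": 0, "dz": 0.04, "rx": 0, "ry": 0, "rz": 0, "hand": -0.3},
    {"dx": 0, "dy": 0, "dz": 0.02, "rx": 0, "ry": 0, "rz": 0, "hand": -0.3},
    {"dx": 0, "dy": 0, "dz": 0, "rx": 0, "ry": 0, "rz": 0, "hand": -0.3},
    {"dx": 0, "dy": 0, "dz": 0, "rx": 0, "ry": 0, "rz": 0, "hand": -0.3},
    {"dx": 0, "dy": 0, "dz": 0, "rx": 0, "ry": 0, "rz": 0, "hand": -0.3},
    {"dx": 0, "dy": 0, "dz": 0, "rx": 0, "ry": 0, "rz": 0, "hand": -0.3},
    {"dx": 0, "dy": 0, "dz": 0, "rx": 0, "ry": 0, "rz": 0, "hand": -0.3},
    {"dx": 0, "dy": 0, "dz": 0, "rx": 0, "ry": 0, "rz": 0, "hand": -0.3},
    {"dx": 0, "dy": 0, "dz": 0, "rx": 0, "ry": 0, "rz": 0, "hand": -0.3}
  ]
}}

```text
time: 29.22
eef_pos: [634.3, -11.3, 108.1]
tcp_rot: [179.9, -0.0, 78.5]
ft_force: [-0.3, 0.2, -1.9]
finger_gap: 49.6
gripper_force: 25.0
```

```bash
python3 go.py 632 -11.8 86 78.5
```

```text
[[634.3, -11.3, 108.1, -0.0], [634.2, -11.3, 108.0, -0.0], [634.1, -11.3, 107.9, -0.0], [634.1, -11.3, 107.8, -0.0]]
pos [634.2 -11.3 107.9] [180.   -0.   78.5] q [ -3.  17. 104.   0.  59.   8.] t 29.4 gap 49.7 F [-0.   0.5 -2. ]
shift [-0.0033 -0.0068  0.0731] 1 rows of [-0.0033 -0.0068  0.0731]
turn [ 0.0002 -0.0002  0.    ] 1 rows of [ 0.0002 -0.0002  0.    ]
```

Call:
{"method": "drive_tool", "body": {
  "moves": [
    {"dx": -0.003, "dy": -0.005, "dz": 0.03, "rx": 0, "ry": 0, "rz": 0, "hand": -0.3},
    {"dx": 0, "dy": 0, "dz": 0.03, "rx": 0, "ry": 0, "rz": 0, "hand": -0.3},
    {"dx": 0, "dy": 0, "dz": 0.005, "rx": 0, "ry": 0, "rz": 0, "hand": -0.3},
    {"dx": 0, "dy": 0, "dz": 0, "rx": 0, "ry": 0, "rz": 0, "hand": -0.3},
    {"dx": 0, "dy": 0, "dz": 0, "rx": 0, "ry": 0, "rz": 0, "hand": -0.3},
    {"dx": 0, "dy": 0, "dz": 0, "rx": 0, "ry": 0, "rz": 0, "hand": -0.3},
    {"dx": 0, "dy": 0, "dz": 0, "rx": 0, "ry": 0, "rz": 0, "hand": -0.3},
    {"dx": 0, "dy": 0, "dz": 0, "rx": 0, "ry": 0, "rz": 0, "hand": -0.3},
    {"dx": 0, "dy": 0, "dz": 0, "rx": 0, "ry": 0, "rz": 0, "hand": -0.3},
    {"dx": 0, "dy": 0, "dz": 0, "rx": 0, "ry": 0, "rz": 0, "hand": -0.3}
  ]
}}

```text
time: 30.2
eef_pos: [632.4, -11.8, 88.2]
tcp_rot: [180.0, -0.0, 78.5]
ft_force: [0.7, -0.4, -2.1]
finger_gap: 49.6
gripper_force: 25.0
```

Call:
{"method": "drive_tool", "body": {
  "moves": [
    {"dx": 0, "dy": 0, "dz": 0.003, "rx": 0, "ry": 0, "rz": 0, "hand": -0.3},
    {"dx": 0, "dy": 0, "dz": 0, "rx": 0, "ry": 0, "rz": 0, "hand": -0.3},
    {"dx": 0, "dy": 0, "dz": 0, "rx": 0, "ry": 0, "rz": 0, "hand": -0.3},
    {"dx": 0, "dy": 0, "dz": 0, "rx": 0, "ry": 0, "rz": 0, "hand": -0.3},
    {"dx": 0, "dy": 0, "dz": 0, "rx": 0, "ry": 0, "rz": 0, "hand": -0.3},
    {"dx": 0, "dy": 0, "dz": 0, "rx": 0, "ry": 0, "rz": 0, "hand": -0.3},
    {"dx": 0, "dy": 0, "dz": 0, "rx": 0, "ry": 0, "rz": 0, "hand": -0.3},
    {"dx": 0, "dy": 0, "dz": 0, "rx": 0, "ry": 0, "rz": 0, "hand": -0.3},
    {"dx": 0, "dy": 0, "dz": 0, "rx": 0, "ry": 0, "rz": 0, "hand": -0.3},
    {"dx": 0, "dy": 0, "dz": 0, "rx": 0, "ry": 0, "rz": 0, "hand": -0.3}
  ]
}}

```text
time: 31.03
eef_pos: [632.3, -11.8, 87.2]
tcp_rot: [180.0, -0.0, 78.5]
ft_force: [-0.4, -0.1, -1.0]
finger_gap: 49.8
gripper_force: 25.0
```

```bash
python3 go.py 632 -11.8 85.6 78.5
```

```text
[[632.3, -11.8, 87.2, -0.0], [632.3, -11.8, 87.2, -0.0], [632.3, -11.8, 87.2, -0.0], [632.3, -11.8, 87.2, -0.0]]
pos [632.3 -11.8  87.2] [180.   -0.   78.5] q [ -3.  18. 105.   0.  57.   8.] t 31.2 gap 49.6 F [ 0.7  0.8 -2.3]
shift [-0.0002 -0.0011  0.0053] 1 rows of [-0.0002 -0.0011  0.0053]
turn [ 0.     -0.0002  0.    ] 1 rows of [ 0.     -0.0002  0.    ]
```

Call:
{"method": "drive_tool", "body": {
  "moves": [
    {"dx": 0, "dy": 0, "dz": 0.005, "rx": 0, "ry": 0, "rz": 0, "hand": -0.3},
    {"dx": 0, "dy": 0, "dz": 0, "rx": 0, "ry": 0, "rz": 0, "hand": -0.3},
    {"dx": 0, "dy": 0, "dz": 0, "rx": 0, "ry": 0, "rz": 0, "hand": -0.3},
    {"dx": 0, "dy": 0, "dz": 0, "rx": 0, "ry": 0, "rz": 0, "hand": -0.3},
    {"dx": 0, "dy": 0, "dz": 0, "rx": 0, "ry": 0, "rz": 0, "hand": -0.3},
    {"dx": 0, "dy": 0, "dz": 0, "rx": 0, "ry": 0, "rz": 0, "hand": -0.3},
    {"dx": 0, "dy": 0, "dz": 0, "rx": 0, "ry": 0, "rz": 0, "hand": -0.3},
    {"dx": 0, "dy": 0, "dz": 0, "rx": 0, "ry": 0, "rz": 0, "hand": -0.3},
    {"dx": 0, "dy": 0, "dz": 0, "rx": 0, "ry": 0, "rz": 0, "hand": -0.3},
    {"dx": 0, "dy": 0, "dz": 0, "rx": 0, "ry": 0, "rz": 0, "hand": -0.3}
  ]
}}

```text
time: 32.02
eef_pos: [632.4, -11.8, 85.7]
tcp_rot: [180.0, -0.0, 78.5]
ft_force: [0.2, 0.0, -1.2]
finger_gap: 49.9
gripper_force: 25.0
```

Call:
{"method": "drive_tool", "body": {
  "moves": [
    {"dx": 0, "dy": 0, "dz": 0.002, "rx": 0, "ry": 0, "rz": 0, "hand": -0.3},
    {"dx": 0, "dy": 0, "dz": 0, "rx": 0, "ry": 0, "rz": 0, "hand": -0.3},
    {"dx": 0, "dy": 0, "dz": 0, "rx": 0, "ry": 0, "rz": 0, "hand": 0.6},
    {"dx": 0, "dy": 0, "dz": 0, "rx": 0, "ry": 0, "rz": 0, "hand": 0.6},
    {"dx": 0, "dy": 0, "dz": 0, "rx": 0, "ry": 0, "rz": 0, "hand": 0.6},
    {"dx": 0, "dy": 0, "dz": 0, "rx": 0, "ry": 0, "rz": 0, "hand": 0.6},
    {"dx": 0, "dy": 0, "dz": 0, "rx": 0, "ry": 0, "rz": 0, "hand": 0.6},
    {"dx": 0, "dy": 0, "dz": -0.05, "rx": 0, "ry": 0, "rz": 0, "hand": 0.6},
    {"dx": 0, "dy": 0, "dz": -0.1, "rx": 0, "ry": 0, "rz": 0, "hand": 0.6},
    {"dx": 0, "dy": 0, "dz": -0.1, "rx": 0, "ry": 0, "rz": 0, "hand": 0.6}
  ]
}}

```text
time: 32.85
eef_pos: [630.8, -11.8, 158.9]
tcp_rot: [-179.8, -0.0, 78.5]
ft_force: [0.6, 0.4, -0.1]
finger_gap: 70.5
gripper_force: 0.0
```

Call:
{"method": "drive_tool", "body": {
  "moves": [
    {"dx": 0, "dy": 0, "dz": -0.06, "rx": 0, "ry": 0, "rz": 0, "hand": 0.6},
    {"dx": 0, "dy": 0, "dz": 0, "rx": 0, "ry": 0, "rz": 0, "hand": 0.6},
    {"dx": 0, "dy": 0, "dz": 0, "rx": 0, "ry": 0, "rz": 0, "hand": 0.6},
    {"dx": 0, "dy": 0, "dz": 0, "rx": 0, "ry": 0, "rz": 0, "hand": 0.6},
    {"dx": 0, "dy": 0, "dz": 0, "rx": 0, "ry": 0, "rz": 0, "hand": 0.6},
    {"dx": 0, "dy": 0, "dz": 0, "rx": 0, "ry": 0, "rz": 0, "hand": 0.6},
    {"dx": 0, "dy": 0, "dz": 0, "rx": 0, "ry": 0, "rz": 0, "hand": 0.6},
    {"dx": 0, "dy": 0, "dz": 0, "rx": 0, "ry": 0, "rz": 0, "hand": 0.6},
    {"dx": 0, "dy": 0, "dz": 0, "rx": 0, "ry": 0, "rz": 0, "hand": 0.6},
    {"dx": 0, "dy": 0, "dz": 0, "rx": 0, "ry": 0, "rz": 0, "hand": 0.6}
  ]
}}

```text
time: 33.68
eef_pos: [632.2, -11.9, 177.8]
tcp_rot: [-180.0, -0.0, 78.5]
ft_force: [1.5, -0.6, 0.3]
finger_gap: 70.6
gripper_force: 0.0
```

```bash
python3 go.py 623 248 179 157.3
```

```text
[[632.2, -11.9, 177.8, -0.0], [632.3, -11.9, 177.9, -0.0], [632.3, -11.9, 178.1, -0.0], [632.3, -11.8, 178.1, -0.0]]
pos [632.3 -11.9 178. ] [180.   -0.   78.5] q [ -3.  13. 101.   0.  66.   8.] t 33.8 gap 70.7 F [-0.2  0.2 -0.3]
shift [ 0.8427 -0.203  -0.0029] 7 rows of [ 0.1204 -0.029  -0.0004]
turn [ 1.000e-04 -2.000e-04 -4.378e-01] 13 rows of [ 0.     -0.     -0.0337]
```

Call:
{"method": "drive_tool", "body": {
  "moves": [
    {"dx": 0.1186, "dy": -0.0244, "dz": 0, "rx": 0, "ry": 0, "rz": 0, "hand": 0.6},
    {"dx": 0.1186, "dy": -0.0244, "dz": 0, "rx": 0, "ry": 0, "rz": 0, "hand": 0.6},
    {"dx": 0.1186, "dy": -0.0244, "dz": 0, "rx": 0, "ry": 0, "rz": 0, "hand": 0.6},
    {"dx": 0.1186, "dy": -0.0244, "dz": 0, "rx": 0, "ry": 0, "rz": 0, "hand": 0.6},
    {"dx": 0.1186, "dy": -0.0244, "dz": 0, "rx": 0, "ry": 0, "rz": 0, "hand": 0.6},
    {"dx": 0.1186, "dy": -0.0244, "dz": 0, "rx": 0, "ry": 0, "rz": 0, "hand": 0.6},
    {"dx": 0.1186, "dy": -0.0244, "dz": 0, "rx": 0, "ry": 0, "rz": 0, "hand": 0.6},
    {"dx": 0, "dy": 0, "dz": 0, "rx": 0, "ry": 0, "rz": -0.0337, "hand": 0.6},
    {"dx": 0, "dy": 0, "dz": 0, "rx": 0, "ry": 0, "rz": -0.0337, "hand": 0.6},
    {"dx": 0, "dy": 0, "dz": 0, "rx": 0, "ry": 0, "rz": -0.0337, "hand": 0.6}
  ]
}}

```text
time: 34.67
eef_pos: [631.5, 243.7, 178.2]
tcp_rot: [180.0, -0.0, 97.1]
ft_force: [0.3, 0.4, 0.1]
finger_gap: 70.0
gripper_force: 0.0
```

Call:
{"method": "drive_tool", "body": {
  "moves": [
    {"dx": 0, "dy": 0, "dz": 0, "rx": 0, "ry": 0, "rz": -0.0337, "hand": 0.6},
    {"dx": 0, "dy": 0, "dz": 0, "rx": 0, "ry": 0, "rz": -0.0337, "hand": 0.6},
    {"dx": 0, "dy": 0, "dz": 0, "rx": 0, "ry": 0, "rz": -0.0337, "hand": 0.6},
    {"dx": 0, "dy": 0, "dz": 0, "rx": 0, "ry": 0, "rz": -0.0337, "hand": 0.6},
    {"dx": 0, "dy": 0, "dz": 0, "rx": 0, "ry": 0, "rz": -0.0337, "hand": 0.6},
    {"dx": 0, "dy": 0, "dz": 0, "rx": 0, "ry": 0, "rz": -0.0337, "hand": 0.6},
    {"dx": 0, "dy": 0, "dz": 0, "rx": 0, "ry": 0, "rz": -0.0337, "hand": 0.6},
    {"dx": 0, "dy": 0, "dz": 0, "rx": 0, "ry": 0, "rz": -0.0337, "hand": 0.6},
    {"dx": 0, "dy": 0, "dz": 0, "rx": 0, "ry": 0, "rz": -0.0337, "hand": 0.6},
    {"dx": 0, "dy": 0, "dz": 0, "rx": 0, "ry": 0, "rz": -0.0337, "hand": 0.6}
  ]
}}

```text
time: 35.5
eef_pos: [631.8, 242.4, 178.3]
tcp_rot: [180.0, 0.0, 157.7]
ft_force: [0.4, -0.1, -0.4]
finger_gap: 70.4
gripper_force: 0.0
```

Call:
{"method": "drive_tool", "body": {
  "moves": [
    {"dx": 0, "dy": 0, "dz": 0, "rx": 0, "ry": 0.0317, "rz": 0, "hand": 0.6},
    {"dx": 0, "dy": 0, "dz": 0.08, "rx": 0, "ry": 0, "rz": 0, "hand": 0.6},
    {"dx": 0, "dy": 0, "dz": 0.08, "rx": 0, "ry": 0, "rz": 0, "hand": 0.6},
    {"dx": 0, "dy": 0, "dz": 0.05, "rx": 0, "ry": 0, "rz": 0, "hand": 0.6},
    {"dx": 0, "dy": 0, "dz": 0, "rx": 0, "ry": 0, "rz": 0, "hand": 0.6},
    {"dx": 0, "dy": 0, "dz": 0, "rx": 0, "ry": 0, "rz": 0, "hand": 0.6},
    {"dx": 0, "dy": 0, "dz": 0, "rx": 0, "ry": 0, "rz": 0, "hand": 0.6},
    {"dx": 0, "dy": 0, "dz": 0, "rx": 0, "ry": 0, "rz": 0, "hand": 0.6},
    {"dx": 0, "dy": 0, "dz": 0, "rx": 0, "ry": 0, "rz": 0, "hand": 0.6},
    {"dx": 0, "dy": 0, "dz": 0, "rx": 0, "ry": 0, "rz": 0, "hand": 0.6}
  ]
}}

```text
time: 36.33
eef_pos: [626.9, 245.2, 117.1]
tcp_rot: [179.9, -5.6, 157.4]
ft_force: [0.0, -0.2, 0.5]
finger_gap: 70.7
gripper_force: 0.0
```

```bash
python3 go.py 630.5 242.7 7.5 157.3 5.71;python3 - <<'E'
from h import *
s=camera('side');t=camera('top');a=cv2.resize(s['image'][90:290,50:310],None,fx=1.9,fy=1.9);b=cv2.resize(t['image'][110:260,110:310],None,fx=1.4,fy=1.4)
o=np.zeros((600,500,3),np.uint8);o[:380,:494]=a;o[385:595,:280]=b;cv2.imwrite('pics/s5.png',o[:,:,::-1])
x=camera('top')
E
python3 chk.py yellow b 95.5 137 292 182 280 150 24 30
```

```text
[[626.9, 245.2, 117.1, -5.6], [626.7, 245.1, 116.8, -5.6], [626.4, 245.0, 116.5, -5.6], [626.3, 244.9, 116.3, -5.7]]
pos [626.6 245.1 116.7] [179.9  -5.7 157.4] q [ 17.  23.  95.   4.  66. -52.] t 36.5 gap 70.5 F [-0.8  0.1  0.5]
shift [-0.0508 -0.0028  0.3607] 3 rows of [-0.0169 -0.0009  0.1202]
turn [0.0005 0.0004 0.0004] 1 rows of [0.0005 0.0004 0.0004]
yellow [635.4 -11.2] 80.3 0.215
yellow [629.2  -6. ] 81.0 0.204
```

View pics/s5.png

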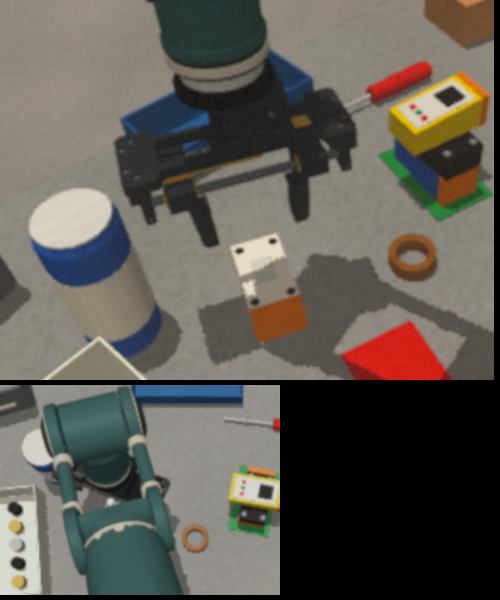

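Yellow lies crosswise on the pair; white is below the gripper (side crop about (268,285)), and the canister clears the gripper body narrowly. I'll descend in two steps.

Call:
{"method": "drive_tool", "body": {
  "moves": [
    {"dx": -0.025, "dy": 0, "dz": 0.05, "rx": 0, "ry": 0, "rz": 0, "hand": 0.6},
    {"dx": -0.025, "dy": 0, "dz": 0.05, "rx": 0, "ry": 0, "rz": 0, "hand": 0.6},
    {"dx": 0, "dy": 0, "dz": 0.05, "rx": 0, "ry": 0, "rz": 0, "hand": 0.6},
    {"dx": 0, "dy": 0, "dz": 0.03, "rx": 0, "ry": 0, "rz": 0, "hand": 0.6},
    {"dx": 0, "dy": 0, "dz": 0, "rx": 0, "ry": 0, "rz": 0, "hand": 0.6},
    {"dx": 0, "dy": 0, "dz": 0, "rx": 0, "ry": 0, "rz": 0, "hand": 0.6},
    {"dx": 0, "dy": 0, "dz": 0, "rx": 0, "ry": 0, "rz": 0, "hand": 0.6},
    {"dx": 0, "dy": 0, "dz": 0, "rx": 0, "ry": 0, "rz": 0, "hand": 0.6},
    {"dx": 0, "dy": 0, "dz": 0, "rx": 0, "ry": 0, "rz": 0, "hand": 0.6},
    {"dx": 0, "dy": 0, "dz": 0, "rx": 0, "ry": 0, "rz": 0, "hand": 0.6}
  ]
}}

```text
time: 37.57
eef_pos: [635.5, 241.5, 61.4]
tcp_rot: [179.9, -5.6, 157.4]
ft_force: [-0.4, -0.6, 0.5]
finger_gap: 70.5
gripper_force: 0.0
```

```bash
python3 go.py 630.5 242.7 7.5 157.3 5.71
```

```text
[[635.5, 241.5, 61.4, -5.6], [635.3, 241.4, 61.3, -5.6], [635.2, 241.4, 61.1, -5.7], [635.1, 241.3, 60.9, -5.7]]
pos [635.3 241.4  61.2] [179.9  -5.7 157.4] q [ 17.  27.  96.   4.  61. -53.] t 37.7 gap 70.4 F [ 1.2 -0.2 -0.6]
shift [-0.0014 -0.0024  0.1796] 2 rows of [-0.0007 -0.0012  0.0898]
turn [0.0005 0.0003 0.0004] 1 rows of [0.0005 0.0003 0.0004]
```

Call:
{"method": "drive_tool", "body": {
  "moves": [
    {"dx": -0.001, "dy": -0.001, "dz": 0.05, "rx": 0, "ry": 0, "rz": 0, "hand": 0.6},
    {"dx": 0, "dy": 0, "dz": 0.05, "rx": 0, "ry": 0, "rz": 0, "hand": 0.6},
    {"dx": 0, "dy": 0, "dz": 0.05, "rx": 0, "ry": 0, "rz": 0, "hand": 0.6},
    {"dx": 0, "dy": 0, "dz": 0.02, "rx": 0, "ry": 0, "rz": 0, "hand": 0.6},
    {"dx": 0, "dy": 0, "dz": 0, "rx": 0, "ry": 0, "rz": 0, "hand": 0.6},
    {"dx": 0, "dy": 0, "dz": 0, "rx": 0, "ry": 0, "rz": 0, "hand": 0.6},
    {"dx": 0, "dy": 0, "dz": 0, "rx": 0, "ry": 0, "rz": 0, "hand": 0.6},
    {"dx": 0, "dy": 0, "dz": 0, "rx": 0, "ry": 0, "rz": 0, "hand": 0.6},
    {"dx": 0, "dy": 0, "dz": 0, "rx": 0, "ry": 0, "rz": 0, "hand": 0.6},
    {"dx": 0, "dy": 0, "dz": 0, "rx": 0, "ry": 0, "rz": 0, "hand": 0.6}
  ]
}}

```text
time: 38.55
eef_pos: [631.0, 243.0, 10.5]
tcp_rot: [179.9, -5.6, 157.4]
ft_force: [-0.2, 0.9, 0.2]
finger_gap: 70.2
gripper_force: 0.0
```

```bash
python3 go.py 630.5 242.7 7.5 157.3 5.71
```

```text
[[631.0, 243.0, 10.5, -5.6], [630.9, 242.9, 10.3, -5.7], [630.7, 242.9, 10.2, -5.7], [630.6, 242.9, 10.1, -5.7]]
pos [630.8 242.9  10.3] [179.9  -5.7 157.4] q [ 17.  30.  98.   4.  57. -53.] t 38.7 gap 70.5 F [0.2 0.2 0.4]
shift [-0.0003 -0.0011  0.0092] 1 rows of [-0.0003 -0.0011  0.0092]
turn [0.0004 0.0003 0.0004] 1 rows of [0.0004 0.0003 0.0004]
```

Call:
{"method": "drive_tool", "body": {
  "moves": [
    {"dx": 0, "dy": -0.001, "dz": 0.004, "rx": 0, "ry": 0, "rz": 0, "hand": 0.6},
    {"dx": 0, "dy": 0, "dz": 0, "rx": 0, "ry": 0, "rz": 0, "hand": 0.6},
    {"dx": 0, "dy": 0, "dz": 0, "rx": 0, "ry": 0, "rz": 0, "hand": 0.6},
    {"dx": 0, "dy": 0, "dz": 0, "rx": 0, "ry": 0, "rz": 0, "hand": 0.6},
    {"dx": 0, "dy": 0, "dz": 0, "rx": 0, "ry": 0, "rz": 0, "hand": -0.3},
    {"dx": 0, "dy": 0, "dz": 0, "rx": 0, "ry": 0, "rz": 0, "hand": -0.3},
    {"dx": 0, "dy": 0, "dz": 0, "rx": 0, "ry": 0, "rz": 0, "hand": -0.3},
    {"dx": 0, "dy": 0, "dz": 0, "rx": 0, "ry": 0, "rz": 0, "hand": -0.3},
    {"dx": 0, "dy": 0, "dz": 0, "rx": 0, "ry": 0, "rz": 0, "hand": -0.3},
    {"dx": 0, "dy": 0, "dz": 0, "rx": 0, "ry": 0, "rz": 0, "hand": -0.3}
  ]
}}

```text
time: 39.53
eef_pos: [630.1, 242.6, 8.4]
tcp_rot: [180.0, -5.7, 157.4]
ft_force: [-0.1, 0.2, -0.6]
finger_gap: 49.8
gripper_force: 25.0
```

Call:
{"method": "drive_tool", "body": {
  "moves": [
    {"dx": 0, "dy": 0, "dz": 0, "rx": 0, "ry": 0, "rz": 0, "hand": -0.3},
    {"dx": 0, "dy": 0, "dz": -0.05, "rx": 0, "ry": 0, "rz": 0, "hand": -0.3},
    {"dx": 0, "dy": 0, "dz": -0.1, "rx": 0, "ry": 0, "rz": 0, "hand": -0.3},
    {"dx": 0, "dy": 0, "dz": -0.1, "rx": 0, "ry": 0, "rz": 0, "hand": -0.3},
    {"dx": 0, "dy": 0, "dz": -0.1, "rx": 0, "ry": 0, "rz": 0, "hand": -0.3},
    {"dx": 0, "dy": 0, "dz": -0.1, "rx": 0, "ry": 0, "rz": 0, "hand": -0.3},
    {"dx": 0, "dy": 0, "dz": -0.08, "rx": 0, "ry": 0, "rz": 0, "hand": -0.3},
    {"dx": 0, "dy": 0, "dz": 0, "rx": 0, "ry": -0.0317, "rz": 0, "hand": -0.3},
    {"dx": 0, "dy": 0, "dz": 0, "rx": 0, "ry": 0, "rz": 0, "hand": -0.3},
    {"dx": 0, "dy": 0, "dz": 0, "rx": 0, "ry": 0, "rz": 0, "hand": -0.3}
  ]
}}

```text
time: 40.37
eef_pos: [643.1, 236.7, 167.1]
tcp_rot: [180.0, -0.1, 157.4]
ft_force: [-0.1, 0.5, -3.8]
finger_gap: 49.8
gripper_force: 25.0
```

```bash
python3 go.py 632.3 -11.8 165 78.5
```

```text
[[643.1, 236.7, 167.1, -0.1], [643.2, 236.3, 166.1, -0.2], [643.5, 236.2, 165.5, -0.2], [643.8, 236.0, 165.2, -0.2]]
pos [643.4 236.3 166. ] [-179.9   -0.2  157.4] q [ 18.  19.  95.   0.  66. -49.] t 40.5 gap 49.5 F [ 0.1 -0.1 -3.1]
shift [-0.2837 -0.7777  0.0029] 7 rows of [-0.0405 -0.1111  0.0004]
turn [-0.0008 -0.0006  0.4383] 13 rows of [-0.0001 -0.      0.0337]
```

Call:
{"method": "drive_tool", "body": {
  "moves": [
    {"dx": -0.0405, "dy": -0.111, "dz": 0, "rx": 0, "ry": 0, "rz": 0, "hand": -0.3},
    {"dx": -0.0405, "dy": -0.111, "dz": 0, "rx": 0, "ry": 0, "rz": 0, "hand": -0.3},
    {"dx": -0.0405, "dy": -0.111, "dz": 0, "rx": 0, "ry": 0, "rz": 0, "hand": -0.3},
    {"dx": -0.0405, "dy": -0.111, "dz": 0, "rx": 0, "ry": 0, "rz": 0, "hand": -0.3},
    {"dx": -0.0405, "dy": -0.111, "dz": 0, "rx": 0, "ry": 0, "rz": 0, "hand": -0.3},
    {"dx": -0.0405, "dy": -0.111, "dz": 0, "rx": 0, "ry": 0, "rz": 0, "hand": -0.3},
    {"dx": -0.0405, "dy": -0.111, "dz": 0, "rx": 0, "ry": 0, "rz": 0, "hand": -0.3},
    {"dx": 0, "dy": 0, "dz": 0, "rx": 0, "ry": 0, "rz": 0.0337, "hand": -0.3},
    {"dx": 0, "dy": 0, "dz": 0, "rx": 0, "ry": 0, "rz": 0.0337, "hand": -0.3},
    {"dx": 0, "dy": 0, "dz": 0, "rx": 0, "ry": 0, "rz": 0.0337, "hand": -0.3}
  ]
}}

```text
time: 41.35
eef_pos: [632.9, -13.1, 165.0]
tcp_rot: [-180.0, -0.2, 138.7]
ft_force: [-0.3, 0.8, -3.0]
finger_gap: 49.7
gripper_force: 25.0
```

Call:
{"method": "drive_tool", "body": {
  "moves": [
    {"dx": 0, "dy": 0, "dz": 0, "rx": 0, "ry": 0, "rz": 0.0337, "hand": -0.3},
    {"dx": 0, "dy": 0, "dz": 0, "rx": 0, "ry": 0, "rz": 0.0337, "hand": -0.3},
    {"dx": 0, "dy": 0, "dz": 0, "rx": 0, "ry": 0, "rz": 0.0337, "hand": -0.3},
    {"dx": 0, "dy": 0, "dz": 0, "rx": 0, "ry": 0, "rz": 0.0337, "hand": -0.3},
    {"dx": 0, "dy": 0, "dz": 0, "rx": 0, "ry": 0, "rz": 0.0337, "hand": -0.3},
    {"dx": 0, "dy": 0, "dz": 0, "rx": 0, "ry": 0, "rz": 0.0337, "hand": -0.3},
    {"dx": 0, "dy": 0, "dz": 0, "rx": 0, "ry": 0, "rz": 0.0337, "hand": -0.3},
    {"dx": 0, "dy": 0, "dz": 0, "rx": 0, "ry": 0, "rz": 0.0337, "hand": -0.3},
    {"dx": 0, "dy": 0, "dz": 0, "rx": 0, "ry": 0, "rz": 0.0337, "hand": -0.3},
    {"dx": 0, "dy": 0, "dz": 0, "rx": 0, "ry": 0, "rz": 0.0337, "hand": -0.3}
  ]
}}

```text
time: 42.18
eef_pos: [633.0, -11.9, 165.0]
tcp_rot: [-179.8, -0.0, 78.2]
ft_force: [-0.2, 0.0, -3.2]
finger_gap: 50.0
gripper_force: 25.0
```

Call:
{"method": "drive_tool", "body": {
  "moves": [
    {"dx": 0, "dy": 0, "dz": 0.03, "rx": 0, "ry": 0, "rz": 0, "hand": -0.3},
    {"dx": 0, "dy": 0, "dz": 0.03, "rx": 0, "ry": 0, "rz": 0, "hand": -0.3},
    {"dx": 0, "dy": 0, "dz": 0, "rx": 0, "ry": 0, "rz": 0, "hand": -0.3},
    {"dx": 0, "dy": 0, "dz": 0, "rx": 0, "ry": 0, "rz": 0, "hand": -0.3},
    {"dx": 0, "dy": 0, "dz": 0, "rx": 0, "ry": 0, "rz": 0, "hand": -0.3},
    {"dx": 0, "dy": 0, "dz": 0, "rx": 0, "ry": 0, "rz": 0, "hand": -0.3},
    {"dx": 0, "dy": 0, "dz": 0, "rx": 0, "ry": 0, "rz": 0, "hand": -0.3},
    {"dx": 0, "dy": 0, "dz": 0, "rx": 0, "ry": 0, "rz": 0, "hand": -0.3},
    {"dx": 0, "dy": 0, "dz": 0, "rx": 0, "ry": 0, "rz": 0, "hand": -0.3},
    {"dx": 0, "dy": 0, "dz": 0, "rx": 0, "ry": 0, "rz": 0, "hand": -0.3}
  ]
}}

```text
time: 43.02
eef_pos: [633.5, -11.4, 148.8]
tcp_rot: [180.0, -0.0, 78.5]
ft_force: [0.6, 0.4, -2.6]
finger_gap: 49.5
gripper_force: 25.0
```

```bash
python3 go.py 632.3 -11.8 123 78.5;python3 - <<'E'
from h import *
s=camera('side');cv2.imwrite('pics/s6.png',cv2.resize(s['image'][50:220,180:380,::-1],None,fx=3,fy=3))
E
```

```text
[[633.5, -11.4, 148.8, -0.0], [633.5, -11.5, 148.7, -0.0], [633.5, -11.5, 148.6, -0.0], [633.4, -11.5, 148.6, -0.0]]
pos [633.5 -11.5 148.7] [180.   -0.   78.5] q [ -3.  15. 102.   0.  63.   8.] t 43.2 gap 49.6 F [-0.4  0.6 -3.2]
shift [-0.0019 -0.0037  0.0855] 1 rows of [-0.0019 -0.0037  0.0855]
turn [ 0.0001 -0.0002  0.0001] 1 rows of [ 0.0001 -0.0002  0.0001]
```

View pics/s6.png

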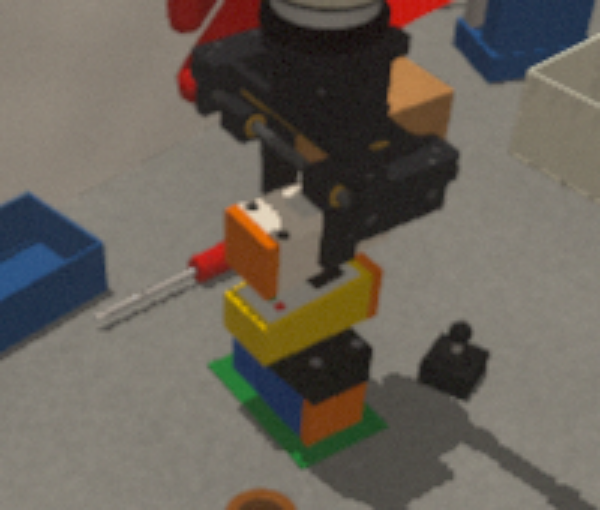

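White hovers over yellow (crop about (270,240)) with its orange end over yellow's thin end, well aligned. I'll lower it.

Call:
{"method": "drive_tool", "body": {
  "moves": [
    {"dx": -0.002, "dy": -0.003, "dz": 0.04, "rx": 0, "ry": 0, "rz": 0, "hand": -0.3},
    {"dx": 0, "dy": 0, "dz": 0.03, "rx": 0, "ry": 0, "rz": 0, "hand": -0.3},
    {"dx": 0, "dy": 0, "dz": 0.008, "rx": 0, "ry": 0, "rz": 0, "hand": -0.3},
    {"dx": 0, "dy": 0, "dz": 0, "rx": 0, "ry": 0, "rz": 0, "hand": -0.3},
    {"dx": 0, "dy": 0, "dz": 0, "rx": 0, "ry": 0, "rz": 0, "hand": -0.3},
    {"dx": 0, "dy": 0, "dz": 0, "rx": 0, "ry": 0, "rz": 0, "hand": -0.3},
    {"dx": 0, "dy": 0, "dz": 0, "rx": 0, "ry": 0, "rz": 0, "hand": -0.3},
    {"dx": 0, "dy": 0, "dz": 0, "rx": 0, "ry": 0, "rz": 0, "hand": -0.3},
    {"dx": 0, "dy": 0, "dz": 0, "rx": 0, "ry": 0, "rz": 0, "hand": -0.3},
    {"dx": 0, "dy": 0, "dz": 0, "rx": 0, "ry": 0, "rz": 0, "hand": -0.3}
  ]
}}

```text
time: 44.05
eef_pos: [632.5, -11.9, 125.2]
tcp_rot: [180.0, -0.0, 78.5]
ft_force: [-0.3, 0.2, -2.7]
finger_gap: 49.8
gripper_force: 25.0
```

Call:
{"method": "drive_tool", "body": {
  "moves": [
    {"dx": 0, "dy": 0, "dz": 0.002, "rx": 0, "ry": 0, "rz": 0, "hand": -0.3},
    {"dx": 0, "dy": 0, "dz": 0, "rx": 0, "ry": 0, "rz": 0, "hand": -0.3},
    {"dx": 0, "dy": 0, "dz": 0, "rx": 0, "ry": 0, "rz": 0, "hand": -0.3},
    {"dx": 0, "dy": 0, "dz": 0, "rx": 0, "ry": 0, "rz": 0, "hand": -0.3},
    {"dx": 0, "dy": 0, "dz": 0, "rx": 0, "ry": 0, "rz": 0, "hand": -0.3},
    {"dx": 0, "dy": 0, "dz": 0, "rx": 0, "ry": 0, "rz": 0, "hand": -0.3},
    {"dx": 0, "dy": 0, "dz": 0, "rx": 0, "ry": 0, "rz": 0, "hand": -0.3},
    {"dx": 0, "dy": 0, "dz": 0, "rx": 0, "ry": 0, "rz": 0, "hand": -0.3},
    {"dx": 0, "dy": 0, "dz": 0, "rx": 0, "ry": 0, "rz": 0, "hand": -0.3},
    {"dx": 0, "dy": 0, "dz": 0, "rx": 0, "ry": 0, "rz": 0, "hand": -0.3}
  ]
}}

```text
time: 44.88
eef_pos: [632.4, -11.9, 124.4]
tcp_rot: [180.0, -0.0, 78.5]
ft_force: [0.1, 0.4, -3.2]
finger_gap: 49.7
gripper_force: 25.0
```

Call:
{"method": "drive_tool", "body": {
  "moves": [
    {"dx": 0, "dy": 0, "dz": 0.005, "rx": 0, "ry": 0, "rz": 0, "hand": -0.3},
    {"dx": 0, "dy": 0, "dz": 0, "rx": 0, "ry": 0, "rz": 0, "hand": -0.3},
    {"dx": 0, "dy": 0, "dz": 0, "rx": 0, "ry": 0, "rz": 0, "hand": -0.3},
    {"dx": 0, "dy": 0, "dz": 0, "rx": 0, "ry": 0, "rz": 0, "hand": -0.3},
    {"dx": 0, "dy": 0, "dz": 0, "rx": 0, "ry": 0, "rz": 0, "hand": -0.3},
    {"dx": 0, "dy": 0, "dz": 0, "rx": 0, "ry": 0, "rz": 0, "hand": -0.3},
    {"dx": 0, "dy": 0, "dz": 0, "rx": 0, "ry": 0, "rz": 0, "hand": -0.3},
    {"dx": 0, "dy": 0, "dz": 0, "rx": 0, "ry": 0, "rz": 0, "hand": -0.3},
    {"dx": 0, "dy": 0, "dz": 0, "rx": 0, "ry": 0, "rz": 0, "hand": -0.3},
    {"dx": 0, "dy": 0, "dz": 0, "rx": 0, "ry": 0, "rz": 0, "hand": -0.3}
  ]
}}

```text
time: 45.72
eef_pos: [632.4, -11.9, 122.9]
tcp_rot: [180.0, -0.0, 78.5]
ft_force: [-0.2, 0.2, -3.2]
finger_gap: 49.8
gripper_force: 25.0
```

Call:
{"method": "drive_tool", "body": {
  "moves": [
    {"dx": 0, "dy": 0, "dz": 0.003, "rx": 0, "ry": 0, "rz": 0, "hand": -0.3},
    {"dx": 0, "dy": 0, "dz": 0, "rx": 0, "ry": 0, "rz": 0, "hand": -0.3},
    {"dx": 0, "dy": 0, "dz": 0, "rx": 0, "ry": 0, "rz": 0, "hand": -0.3},
    {"dx": 0, "dy": 0, "dz": 0, "rx": 0, "ry": 0, "rz": 0, "hand": -0.3},
    {"dx": 0, "dy": 0, "dz": 0, "rx": 0, "ry": 0, "rz": 0, "hand": -0.3},
    {"dx": 0, "dy": 0, "dz": 0, "rx": 0, "ry": 0, "rz": 0, "hand": -0.3},
    {"dx": 0, "dy": 0, "dz": 0, "rx": 0, "ry": 0, "rz": 0, "hand": -0.3},
    {"dx": 0, "dy": 0, "dz": 0, "rx": 0, "ry": 0, "rz": 0, "hand": -0.3},
    {"dx": 0, "dy": 0, "dz": 0, "rx": 0, "ry": 0, "rz": 0, "hand": -0.3},
    {"dx": 0, "dy": 0, "dz": 0, "rx": 0, "ry": 0, "rz": 0, "hand": -0.3}
  ]
}}

```text
time: 46.55
eef_pos: [632.6, -11.9, 122.6]
tcp_rot: [180.0, -0.0, 78.5]
ft_force: [-2.0, 0.5, 5.2]
finger_gap: 49.9
gripper_force: 25.0
```

Contact. I'll release and lift clear.

Call:
{"method": "drive_tool", "body": {
  "moves": [
    {"dx": 0, "dy": 0, "dz": 0, "rx": 0, "ry": 0, "rz": 0, "hand": 0.6},
    {"dx": 0, "dy": 0, "dz": 0, "rx": 0, "ry": 0, "rz": 0, "hand": 0.6},
    {"dx": 0, "dy": 0, "dz": 0, "rx": 0, "ry": 0, "rz": 0, "hand": 0.6},
    {"dx": 0, "dy": 0, "dz": 0, "rx": 0, "ry": 0, "rz": 0, "hand": 0.6},
    {"dx": 0, "dy": 0, "dz": 0, "rx": 0, "ry": 0, "rz": 0, "hand": 0.6},
    {"dx": 0, "dy": 0, "dz": -0.04, "rx": 0, "ry": 0, "rz": 0, "hand": 0.6},
    {"dx": 0, "dy": 0, "dz": -0.08, "rx": 0, "ry": 0, "rz": 0, "hand": 0.6},
    {"dx": 0, "dy": 0, "dz": -0.1, "rx": 0, "ry": 0, "rz": 0, "hand": 0.6},
    {"dx": 0, "dy": 0, "dz": -0.1, "rx": 0, "ry": 0, "rz": 0, "hand": 0.6},
    {"dx": 0, "dy": 0, "dz": 0, "rx": 0, "ry": 0, "rz": 0, "hand": 0.6}
  ]
}}

```text
time: 47.38
eef_pos: [636.7, -12.1, 226.9]
tcp_rot: [179.3, -0.1, 78.5]
ft_force: [0.9, -0.1, 1.4]
finger_gap: 70.6
gripper_force: 0.0
```

Call:
{"method": "drive_tool", "body": {
  "moves": [
    {"dx": 0, "dy": -0.1, "dz": 0, "rx": 0, "ry": 0, "rz": 0, "hand": 0.6},
    {"dx": 0, "dy": -0.1, "dz": 0, "rx": 0, "ry": 0, "rz": 0, "hand": 0.6},
    {"dx": 0, "dy": -0.1, "dz": 0, "rx": 0, "ry": 0, "rz": 0, "hand": 0.6},
    {"dx": 0, "dy": -0.1, "dz": 0, "rx": 0, "ry": 0, "rz": 0, "hand": 0.6},
    {"dx": 0, "dy": -0.1, "dz": 0, "rx": 0, "ry": 0, "rz": 0, "hand": 0.6},
    {"dx": 0, "dy": 0, "dz": 0, "rx": 0, "ry": 0, "rz": 0, "hand": 0.6},
    {"dx": 0, "dy": 0, "dz": 0, "rx": 0, "ry": 0, "rz": 0, "hand": 0.6},
    {"dx": 0, "dy": 0, "dz": 0, "rx": 0, "ry": 0, "rz": 0, "hand": 0.6},
    {"dx": 0, "dy": 0, "dz": 0, "rx": 0, "ry": 0, "rz": 0, "hand": 0.6},
    {"dx": 0, "dy": 0, "dz": 0, "rx": 0, "ry": 0, "rz": 0, "hand": 0.6}
  ]
}}

```text
time: 48.22
eef_pos: [486.7, 17.8, 218.4]
tcp_rot: [179.9, -0.0, 78.5]
ft_force: [-0.2, 0.1, -0.0]
finger_gap: 70.7
gripper_force: 0.0
```

```bash
python3 - <<'E'
from h import *
s=camera('side');t=camera('top');a=cv2.resize(s['image'][90:230,200:380],None,fx=3,fy=3);b=cv2.resize(t['image'][140:250,230:350],None,fx=2,fy=2)
o=np.zeros((420,785,3),np.uint8);o[:,:540]=a;o[:220,542:782]=b;cv2.imwrite('pics/s7.png',o[:,:,::-1])
E
```

```text
(no output)
```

View pics/s7.png

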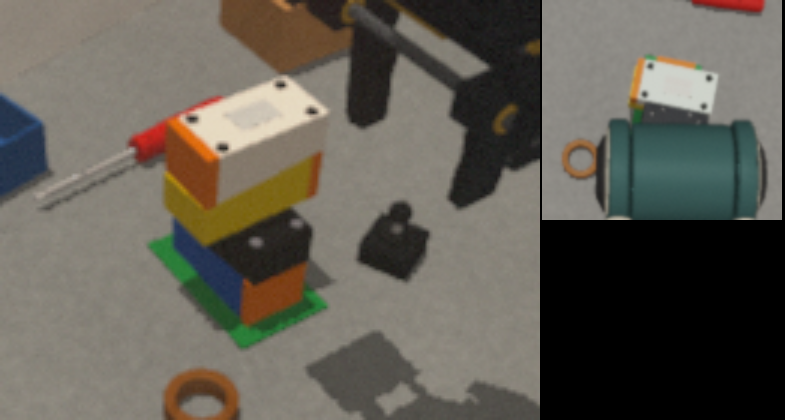

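The stack (crop about (245,200)) is complete, flush and level, and the gripper is clear.

```bash
python3 -c "
from rig import *
print(hand_in())"
```

```text
the job is handed in; nothing more can be done
None
```

The four consoles are stacked on the green mat in the order blue, black, yellow, white, and the job is handed in at about 48 s. The last pictures show the stack flush and level with the gripper clear; no score came back.

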